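Take down the sample pile beside the viscometer

ROBOT

A 6-joint arm with a two-finger parallel gripper is mounted at the origin on the work surface. World frame = base frame: x ahead of the robot, y to its left, z up, the work surface at z = 0. Lengths are in m, angles in rad, forces in N, time in s.
With the tool pointing down it reaches from about 0.35 to 0.775 m from the base axis. Payload 7.3 kg.
Tool frame: the origin (TCP) lies at the very end of the fingers, on their centre line; the grasp point (between the pads) lies 19 mm behind it (robot.pinch_z is the distance from the TCP to the grasp point, in m); z points along the fingers, y is the line along which they close (so a half turn about z gives the same grasp; the last joint's range is limited). The gripper opens to 92 mm and grips with 3 to 60 N. Pads are 19 mm wide; open, the fingers measure 130 mm over their backs; the gripper's body (75 mm by 190 mm) begins 47 mm behind the grasp point.
Start: joints at [-1.376, 0.342, 1.524, -0, 1.275, -0.146], TCP at [0.175, -0.495, 0.202] pointing down, gripper open.
Joint ranges: [-2.53, 2.53], [-0.77, 2.02], [0.04, 2.7], [-1, 4.14], [0.28, 2.66], [-3.11, 3.11]. Speed limits (rad/s): [2.57, 2.57, 3.14, 3.14, 3.14, 3.14].

INTERFACE

Orientations are given as [roll, pitch, yaw] about the fixed x, y, z axes, in that order (R = Rz(yaw) Ry(pitch) Rx(roll)).
In Python, from cell import robot gives the robot as it stands.
- The arm moves only by the tool move_arm, never from a script. Its argument "motion" is a list of rows, each a list of 6 numbers: the shift along the tool's x, y, z in units of 0.1 m (1.0 is 0.1 m), then the turn, a rotation vector about the tool's x, y, z in units of pi rad (1.0 is pi rad). In form: [[dx, dy, dz, rx, ry, rz], ...]. A call has 1 to 12 rows; each row is the pose to reach, as a shift and turn from the pose commanded when the call began, along the tool's axes at that moment, turning the shorter way round; what a row does not reach only later rows make up. A row lasts 1/8 s, in which the tool goes at most 62.5 mm and 10.7 degrees, less where a joint would pass 70% of its speed; a pose out of reach is approached as far as the arm can. A call with a number of a shift or a turn outside -1 to 1 is refused whole. A call with a gripper value outside its range is refused whole. "fingers" is the opening, from -1 (shut) to 1 (fully open), set as the call begins (left out, the last holds). The fingers move at their own pace and stop on an object; "newtons" is the grip in N (left out, the last holds). Time passes only in rows, so rows that repeat a pose let the fingers close. It gives the time, the measured TCP pose, the force, the opening and the grip force at its end, in the units of the state.
- robot.observe(): the state, without advancing time (a new reading comes with each control period).
- robot.read_camera(name): name is "scene" or "top"; returns a dict with "image" (384x512x3 uint8, red, green, blue), "range_z" (384x512 float32, m along the optical axis (not along the pixel's ray), 0 where there is no reading), "vfov" (degrees; the focal length in pixels is half the picture's height over the tangent of half this angle, whatever the lens; pixels are square), "cx", "cy" (the principal point, pixels), "extrinsics" (4x4, takes a point from camera to world coordinates). Camera axes: x right, y up, looking along -z (the intrinsics and any distortion apply to the point x, -y, -z); pixel columns grow to the right and rows downward; lengths in m; the calibration is good to about 2 mm. A picture is of the moment at which its call begins.
- robot.hand_in(): hands the job in; it is judged then, once.
The state is a dict: "time": time; "qpos": joint angles; "qvel": joint speeds; "joint_efforts": joint torques, N m; "tool_pos": TCP position; "tool_rot": TCP orientation; "contact_force": force on the tool from outside, world axes, zero at the start; "torque": the same for the moment, N m; "opening": finger opening in m; "grip_force": force on a finger pad.
Only numpy, scipy, OpenCV 4.12 (cv2) and the standard library are available. Lean on these libraries where they do the work, as an engineer would, in place of code of your own. Each camera call takes 0.05 s, during which the arm holds its last target. There are 200 camera calls.

TASK

Clear the pile on the lab bench: of the two look-alike tins on top one is full and one empty, so lift to feel which is which, then stand the full tin wholly on the round plate of the warmer and the empty one in the steel wash tray. Then lay the short wooden case on the short blue mat and the long grey case from the bottom of the pile on the long blue mat, each flat, lengthwise and wholly on its mat. Keep the tins upright throughout, set everything down rather than dropping it, and leave the glass beaker and the amber vial where they stand.

Things in the scene. Friction and masses are not known exactly. Their poses are not given: they have to be found in the camera images.
- tin_a (a point): One of two identical closed aluminium sample tins (cylinders 46 mm in diameter, 40 mm high, lid included), standing side by side along the top of the short case, about 70 mm between their centres. Nothing to be seen tells the full one (about 300 g) from the empty one (about 60 g): lift to feel. This point is its centre, half-way up; z up.
- tin_b (a point): One of two identical closed aluminium sample tins (cylinders 46 mm in diameter, 40 mm high, lid included), standing side by side along the top of the short case, about 70 mm between their centres. Nothing to be seen tells the full one (about 300 g) from the empty one (about 60 g): lift to feel. This point is its centre, half-way up; z up.
- short_case (a point): Short brown wooden closed instrument case, 126 x 50 x 44 mm (length x width x height), about 220 g; middle of the pile, lying lengthwise on the long case and carrying both tins. Point: its centre, 22 mm above its underside; x along its length, y across (the side to grip, 50 mm), z up. Either way round is right.
- long_case (a point): Long grey closed instrument case, 170 x 64 x 24 mm (length x width x height), about 320 g; bottom of the pile, lying on the bench under the short case. Point: its centre, 12 mm above its underside; x along its length, y across (the side to grip, 64 mm), z up. Either way round is right.
- warm_plate (a point): Round dark steel plate, 74 mm in diameter, on top of a fixed white square laboratory warmer (120 x 120 mm, its case 44 mm high). Point: centre of the plate's upper face, 50 mm above the bench; the plate stands 6 mm proud of the case; z up.
- tray_floor (a point): Open square steel wash tray fixed to the bench, 120 x 120 mm outside, 112 x 112 mm inside, walls 4 mm thick with their rim 14 mm above the bench. Point: centre of its inner floor, about 4 mm above the bench; x and y along its sides, z up.
- short_mat (a point): Short flat blue bench mat, 150 x 76 mm, 4 mm thick, fixed to the bench. Point: centre of its upper face, 4 mm above the bench; x along its length, y across, z up.
- long_mat (a point): Long flat blue bench mat, 200 x 90 mm, 4 mm thick, fixed to the bench. Point: centre of its upper face, 4 mm above the bench; x along its length, y across, z up.
- beaker (a point): Small glass beaker, 52 mm in diameter, 60 mm high, standing loose on the bench; to be left alone. Point: its centre, 30 mm up.
- vial (a point): Small amber vial with a cap, 28 mm in diameter, 45 mm high, standing loose on the bench; to be left alone. Point: its centre, 22 mm up.

How it is judged:
By the outcome, as a careful person would: the job done as asked, in the order asked, and still so for the second after the job is handed in, with the robot touching nothing.
It also fails if it takes over 128 s, if anything falls off the work surface, if the arm or the gripper's body presses on something with over 40 N, if the wrist force passes 120 N, or if a joint passes its speed limit or range.

## Working session

There is one attempt and no reset: what is moved stays moved. The work goes in short steps, Python scripts to look and compute and a tool call to move; the robot and the scene stay as the last step left them, time stands still between calls to the robot, and variables do not carry over. Pictures are saved under pics/ and viewed, at most 18 in all, crops included, and the job is handed in when it is done.

Besides the shell and the picture viewer there is one more tool, called after "Emit:" in YAML: its name, and indented under it one key for each argument. move_arm: Moves the arm, as the interface text tells. Shifts and turns lie within -1 to 1; 1 stands for 0.1 m of shift or pi rad of turn. Its arguments: {"type":"object","properties":{"motion":{"type":"array"},"fingers":{"type":"number"},"newtons":{"type":"number"}},"required":["motion"]}

```bash
mkdir -p pics; ls; cat > h.py <<'E'
import numpy as np, cv2
from cell import robot
def cam(n):
    c=robot.read_camera(n); c['f']=192/np.tan(np.radians(c['vfov'])/2); return c
def world(c,u,v,z=None):
    d=np.array([(u-c['cx'])/c['f'],-(v-c['cy'])/c['f'],-1.]); E=c['extrinsics']
    if z is None: s=c['range_z'][int(v),int(u)]
    else: s=(z-E[2,3])/(E[:3,:3]@d)[2]
    return E[:3,:3]@(d*s)+E[:3,3]
def save(c,n,box=None,k=1):
    im=c['image'][:,:,::-1]
    if box: im=im[box[1]:box[3],box[0]:box[2]]
    cv2.imwrite('pics/'+n,cv2.resize(im,None,fx=k,fy=k,interpolation=cv2.INTER_CUBIC))
def cloud(c):
    v,u=np.mgrid[0:384,0:512]; s=c['range_z']
    P=np.stack([(u-c['cx'])/c['f']*s,-(v-c['cy'])/c['f']*s,-s],-1)
    return P@c['extrinsics'][:3,:3].T+c['extrinsics'][:3,3]
E
python3 - <<'E'
from h import *
for n in('top','scene'):
    c=cam(n); save(c,n+'0.png',k=1.5); print({k:v for k,v in c.items() if k not in('image','range_z')})
print(robot.observe())
E
```

```text
pics
{'vfov': 54.75151504409849, 'cx': 257.1124140204789, 'cy': 191.21117385382055, 'extrinsics': array([[-0.02339137,  0.98789101, -0.153376  ,  0.41878967],
       [-0.99972551, -0.02331721,  0.00228251, -0.00621626],
       [-0.00132143,  0.15338729,  0.98816527,  1.03268189],
       [ 0.        ,  0.        ,  0.        ,  1.        ]]), 'f': np.float64(370.78944844679495)}
{'vfov': 55.43175716873776, 'cx': 259.47939318743636, 'cy': 184.25223057414675, 'extrinsics': array([[-0.61630256, -0.64610991,  0.45023677,  0.91006654],
       [ 0.78749218, -0.50942025,  0.34691075,  0.28209051],
       [ 0.00521726,  0.56835992,  0.8227635 ,  0.75489933],
       [ 0.        ,  0.        ,  0.        ,  1.        ]]), 'f': np.float64(365.45998767611434)}
{'time': 0.1, 'qpos': array([-1.37602801e+00,  3.42642931e-01,  1.52492527e+00, -4.73684570e-06,
        1.27539057e+00, -1.46005846e-01]), 'qvel': array([-0.00030209, -0.00202093, -0.00058031,  0.00125231,  0.00042251,
       -0.00010412]), 'joint_efforts': array([ 2.15919092e-03, -4.32000160e+01, -2.44696516e+01,  7.18163350e-02,
        5.25930163e-02, -4.50917128e-05]), 'tool_pos': array([ 0.17540311, -0.49441257,  0.20181841]), 'tool_rot': array([-3.14024041e+00, -1.94271633e-04,  3.40775410e-01]), 'contact_force': array([ 1.01024844, -0.27754375, -0.43695599]), 'torque': array([-0.05779643,  0.01866257, -0.02042537]), 'grip_force': 0.0, 'opening': 0.0913574470313916}
```

View pics/top0.png

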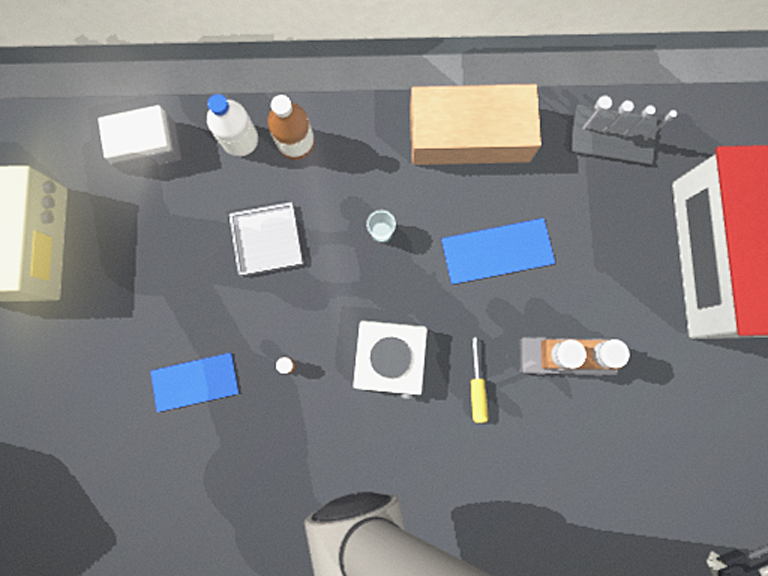

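View pics/scene0.png

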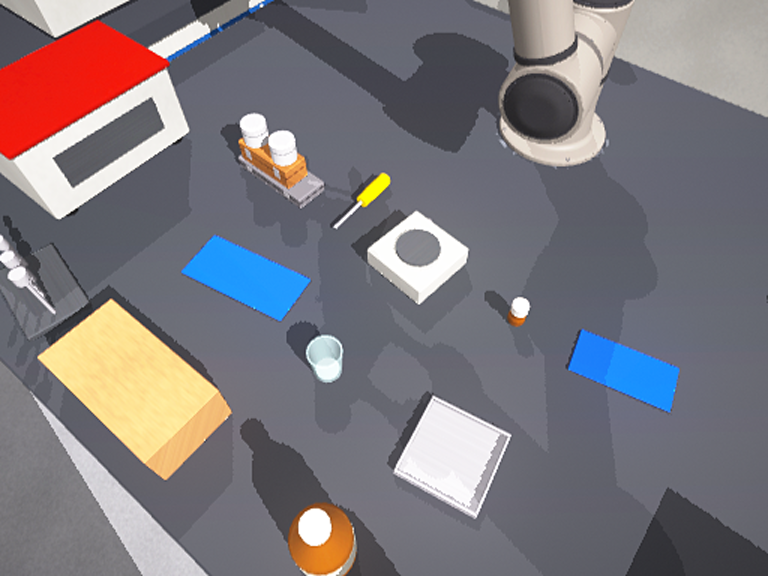

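The top view, in enlarged pixels, shows the tray at (267,240), the beaker at (381,226), the long mat at (498,251), the short mat at (195,382), the vial at (285,366), the warmer plate at (390,357), and the pile at (575,355) with tins at (571,353) and (613,353). A screwdriver lies at (478,385).

```bash
cat > meas.py <<'E'
from h import *
def rect(P,name):
    P=P.astype(np.float32)
    (x,y),(w,h),a=cv2.minAreaRect(P)
    if w<h: w,h,a=h,w,a+90
    a=(a+90)%180-90
    print(f'{name}: c=({x:.4f},{y:.4f}) {w:.4f}x{h:.4f} yaw={a:.1f}deg n={len(P)}')
def big(m):
    n,l,s,_=cv2.connectedComponentsWithStats(m.astype(np.uint8)); 
    return l==1+np.argmax(s[1:,4]) if n>1 else m
def plane(c,m,z):
    v,u=np.nonzero(m); return np.array([world(c,a,b,z)[:2] for a,b in zip(u,v)])
E
python3 - <<'E'
from meas import *
for n in('top','scene'):
    print(n); c=cam(n); W=cloud(c); im=c['image'].astype(int); X,Y,Z=W[...,0],W[...,1],W[...,2]; ok=c['range_z']>0
    blue=(im[...,2]>im[...,0]+80)&(Z<.03)&(X>.2)&(X<.75)
    for nm,m in(('long_mat',blue&(Y<.02)),('short_mat',blue&(Y>.15))): rect(plane(c,big(m),.004),nm)
    pile=(X>.3)&(X<.55)&(Y<-.12)&(Y>-.5)&ok
    for nm,lo,hi in(('tins',.1,.118),('short',.06,.075),('long',.018,.03)):
        m=pile&(Z>lo)&(Z<hi)
        nn,l,s,_=cv2.connectedComponentsWithStats(m.astype(np.uint8))
        for i in range(1,nn):
            if s[i,4]>40: rect(W[l==i][:,:2],nm); print('   z',np.median(Z[l==i]))
    wa=(X>.3)&(X<.55)&(Y>-.15)&(Y<.12)&ok
    m=big(wa&(Z>.036)&(Z<.06)); rect(W[m][:,:2],'warmer')
    p=m&(im.sum(-1)<330); rect(W[big(p)][:,:2],'plate'); print('z',np.median(Z[p]))
    t=(X>.5)&(X<.72)&(Y>.08)&(Y<.32)&ok&(im.min(-1)>130)
    rect(plane(c,big(t),.014),'tray@rim'); rect(W[big(t)][:,:2],'traycloud')
    for nm,cx,cy in(('beaker',.61,-.0),('vial',.4,.15)):
        m=ok&(Z>.015)&(abs(X-cx)<.06)&(abs(Y-cy)<.05); 
        if m.sum()>5: rect(W[big(m)][:,:2],nm); print(' z',Z[big(m)].max())
E
```

```text
top
long_mat: c=(0.6436,-0.2211) 0.2014x0.0907 yaw=-80.0deg n=2218
short_mat: c=(0.4121,0.3458) 0.1509x0.0771 yaw=-78.6deg n=1566
tins: c=(0.4426,-0.3126) 0.0445x0.0443 yaw=-42.4deg n=279
   z 0.10757390341575512
tins: c=(0.4419,-0.3845) 0.0452x0.0445 yaw=59.3deg n=284
   z 0.107365587140827
short: c=(0.4447,-0.3004) 0.0465x0.0323 yaw=-1.7deg n=121
   z 0.06721512152224673
short: c=(0.4426,-0.3600) 0.0538x0.0490 yaw=87.2deg n=200
   z 0.06742559045118085
long: c=(0.4415,-0.3359) 0.1698x0.0651 yaw=87.2deg n=514
   z 0.02305536145971787
long: c=(0.3670,-0.1719) 0.0739x0.0240 yaw=0.8deg n=236
   z 0.023100529204395648
warmer: c=(0.4455,-0.0138) 0.1223x0.1201 yaw=-7.0deg n=2044
plate: c=(0.4800,-0.0783) 0.0000x0.0000 yaw=0.0deg n=1
z 0.03995332783245986
tray@rim: c=(0.6720,0.2163) 0.1222x0.1142 yaw=-80.8deg n=1527
traycloud: c=(0.6720,0.2181) 0.1265x0.1159 yaw=-80.9deg n=1527
beaker: c=(0.6641,-0.0025) 0.0378x0.0090 yaw=-90.0deg n=46
 z 0.06303477785417888
vial: c=(0.4368,0.1726) 0.0251x0.0237 yaw=89.1deg n=100
 z 0.04862626731478592
scene
long_mat: c=(0.6456,-0.2248) 0.2028x0.0922 yaw=-
[... 214 characters left out ...]
207
   z 0.10880811825262038
short: c=(0.4480,-0.3476) 0.1257x0.0524 yaw=88.2deg n=313
   z 0.06844007842280297
long: c=(0.4487,-0.3373) 0.1729x0.0643 yaw=89.6deg n=417
   z 0.0245602595209099
long: c=(0.3708,-0.1717) 0.0754x0.0235 yaw=1.3deg n=177
   z 0.024115660235557224
warmer: c=(0.4501,-0.0149) 0.1217x0.1204 yaw=-6.8deg n=1979
plate: c=(0.4829,-0.0284) 0.0206x0.0014 yaw=65.5deg n=7
z 0.050742035839869026
tray@rim: c=(0.6746,0.2133) 0.1205x0.1144 yaw=-80.4deg n=3102
traycloud: c=(0.6707,0.2121) 0.1228x0.1192 yaw=-80.5deg n=3102
beaker: c=(0.6661,-0.0035) 0.0331x0.0078 yaw=90.0deg n=100
 z 0.06258509401520518
vial: c=(0.4409,0.1720) 0.0262x0.0256 yaw=-12.3deg n=170
 z 0.04899982108816203
```

Emit:
move_arm:
  motion:
    - [0.12, -0.06, 0, 0, 0, -0.05]
    - [0.25, -0.12, 0, 0, 0, -0.1]
    - [0.4, -0.2, 0, 0, 0, -0.15]
    - [0.55, -0.3, 0, 0, 0, -0.2]
    - [0.7, -0.35, 0, 0, 0, -0.25]
    - [0.85, -0.42, 0, 0, 0, -0.3]
    - [1, -0.5, 0, 0, 0, -0.35]
    - [1, -0.5, 0, 0, 0, -0.379]
    - [1, -0.5, 0, 0, 0, -0.379]
  fingers: 1
  newtons: 15

```text
time: 1.32
tool_pos: [0.2531, -0.4141, 0.2024]
tool_rot: [-3.142, -0.0, 1.531]
contact_force: [-0.6, -0.1, 0.2]
opening: 0.0918
grip_force: 0.0
```

```bash
cat >> h.py <<'E'
def go(x,y,z,yaw):
    from scipy.spatial.transform import Rotation as R
    s=robot.observe(); Q=R.from_euler('xyz',s['tool_rot']); T=R.from_euler('xyz',[np.pi,0,np.radians(yaw)])
    d=Q.inv().apply(np.array([x,y,z])-s['tool_pos'])/.1; r=(Q.inv()*T).as_rotvec()/np.pi
    print('t',round(s['time'],2),'pos',s['tool_pos'].round(4),'yaw',np.degrees(s['tool_rot'][2]).round(2),'F',s['contact_force'].round(2),'op',round(s['opening'],4),'g',round(s['grip_force'],1)); print('shift',d.round(3),'turn',r.round(4))
E
python3 - <<'E'
from meas import *
go(.4445,-.313,.2,87.8)
for n in('top','scene'):
    c=cam(n); W=cloud(c); X,Y,Z=W[...,0],W[...,1],W[...,2]; im=c['image'].astype(int)
    m=(Z>.08)&(X>.6)&(abs(Y-.21)<.13); print(n,'bottle min x',X[m].min() if m.any() else None)
    m=(abs(X-.448)<.05)&(abs(Y+.014)<.05)
    p=big(m&(Z>.0472)); rect(W[p][:,:2],'plate z')
    p=big(m&(im.sum(-1)<450)&(Z>.03)); rect(plane(c,p,.05),'plate dark')
    m=(Z>.05)&(X<.85)&(X>.3)&(Y<-.4)&(Y>-.65)&(c['range_z']>0); m&=~((abs(X-.445)<.04)&(Y>-.42)); print('oven',X[m].min(),Y[m].max(),Z[m].max())
E
```

```text
t 1.32 pos [ 0.2531 -0.4141  0.2024] yaw 87.72 F [-0.61 -0.15  0.21] op 0.0918 g 0.0
shift [1.086 1.872 0.024] turn [-0.     -0.     -0.0005]
top bottle min x 0.8305371545715399
plate z: c=(0.4456,-0.0132) 0.0737x0.0707 yaw=88.7deg n=576
plate dark: c=(0.4468,-0.0132) 0.0685x0.0679 yaw=88.7deg n=577
oven 0.30000145228972097 -0.4000558721634046 0.337947939091118
scene bottle min x 0.8359073840181778
plate z: c=(0.4494,-0.0145) 0.0737x0.0720 yaw=23.6deg n=585
plate dark: c=(0.4500,-0.0153) 0.0720x0.0710 yaw=-15.6deg n=564
oven 0.3015736352054458 -0.40514358958209756 0.26797946769698583
```

Emit:
move_arm:
  motion:
    - [0.2, 0.25, 0, 0, 0, 0]
    - [0.4, 0.5, 0, 0, 0, 0]
    - [0.6, 0.75, 0, 0, 0, 0]
    - [0.6, 1, 0, 0, 0, 0]

```text
time: 1.92
tool_pos: [0.356, -0.3572, 0.2026]
tool_rot: [-3.142, -0.0, 1.53]
contact_force: [-0.3, -0.9, -0.4]
opening: 0.0915
grip_force: 0.0
```

Emit:
move_arm:
  motion:
    - [0.2, 0.3, 0, 0, 0, 0]
    - [0.4, 0.6, 0, 0, 0, 0]
    - [0.486, 0.87, 0, 0, 0, 0]
    - [0.486, 0.872, 0.3, 0, 0, 0]
    - [0.486, 0.872, 0.55, 0, 0, 0]
    - [0.486, 0.872, 0.75, 0, 0, 0]
    - [0.486, 0.872, 0.75, 0, 0, 0]

```text
time: 2.8
tool_pos: [0.4435, -0.3126, 0.126]
tool_rot: [-3.139, -0.002, 1.53]
contact_force: [-0.8, -0.4, 0.5]
opening: 0.0918
grip_force: 0.0
```

```bash
python3 - <<'E'
from meas import *
go(.4445,-.313,.076,87.8)
c=cam('scene'); save(c,'s1.png',(120,40,300,180),4)
E
```

```text
t 2.8 pos [ 0.4435 -0.3126  0.126 ] yaw 87.65 F [-0.77 -0.41  0.47] op 0.0918 g 0.0
shift [-0.005  0.012  0.5  ] turn [-0.0009 -0.0007 -0.0008]
```

View pics/s1.png

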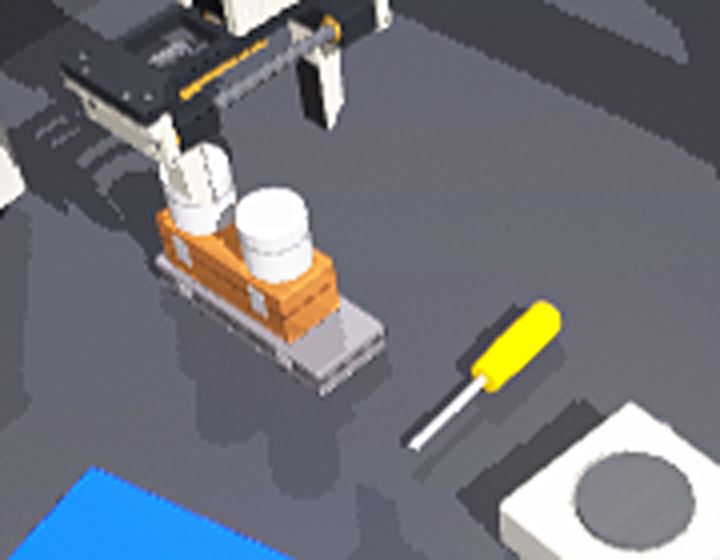

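The view shows the inner tin at crop (272,230), with finger tips at about (205,198) and (325,127). I'll check the projection before descending.

```bash
cat >> h.py <<'E'
def proj(c,p):
    E=c['extrinsics']; q=E[:3,:3].T@(np.array(p)-E[:3,3]); return np.array([c['cx']+c['f']*q[0]/-q[2], c['cy']-c['f']*q[1]/-q[2]])
E
python3 - <<'E'
from h import *
c=cam('scene')
f=lambda *p:(4*(proj(c,p)-[120,40])).round()
print('tcp',f(.4435,-.3126,.126),'tips',f(.4435+.046,-.3126,.126),f(.4435-.046,-.3126,.126),'tin top',f(.4445,-.313,.108))
t=cam('top'); save(t,'t1.png',(320,190,470,290),5)
g=lambda *p:(5*(proj(t,p)-[320,190])).round()
print('tcp',g(.4435,-.3126,.126),'tips',g(.4435+.046,-.3126,.126),g(.4435-.046,-.3126,.126))
E
```

```text
tcp [270. 190.] tips [218. 229.] [319. 153.] tin top [273. 213.]
tcp [317. 227.] tips [310. 133.] [325. 323.]
```

View pics/t1.png

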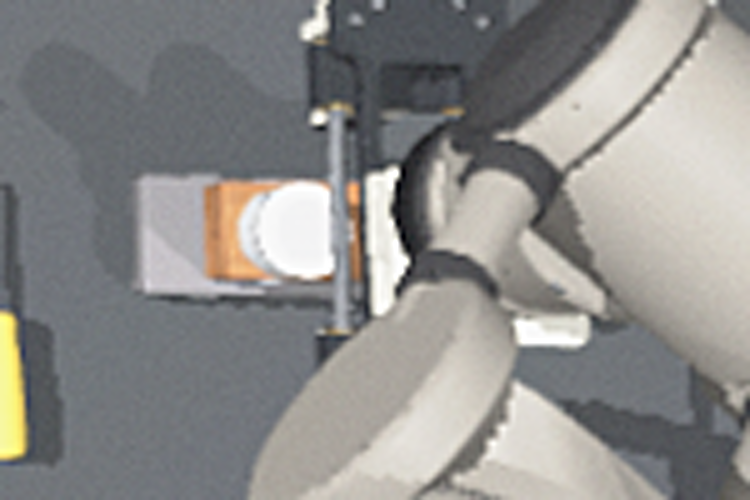

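```bash
python3 - <<'E'
from h import *
c=cam('scene'); W=cloud(c)
for u,v in((325,105),(325,115),(330,122),(334,115),(205,180),(208,190),(195,175),(272,210)):
    print(u,v,W[int(40+v/4),int(120+u/4)].round(4))
E
```

```text
325 105 [ 0.3954 -0.3033  0.1678]
325 115 [ 0.3968 -0.3029  0.1627]
330 122 [ 0.3943 -0.303   0.155 ]
334 115 [ 0.253  -0.4572  0.0014]
205 180 [ 0.4963 -0.3049  0.1734]
208 190 [ 0.4928 -0.3078  0.1634]
195 175 [ 0.5023 -0.3062  0.1826]
272 210 [ 0.4426 -0.3151  0.1095]
```

```bash
python3 - <<'E'
from h import *
print(robot.observe()['tool_pos'],robot.observe()['opening'])
for n in('scene','top'):
    c=cam(n); W=cloud(c)
    m=(abs(W[...,1]+.3126)<.03)&(W[...,2]>.112)&(W[...,2]<.2)&(abs(W[...,0]-.444)<.11)
    P=W[m]
    for lo in np.arange(.11,.2,.01):
        q=P[(P[:,2]>=lo)&(P[:,2]<lo+.01)]
        print(n,round(lo,2),len(q),q.min(0).round(3) if len(q) else '',q.max(0).round(3) if len(q) else '')
c=cam('scene'); save(c,'s2.png',(140,40,240,110),8)
E
```

```text
[ 0.44483314 -0.3137038   0.1284888 ] 0.09181657182556964
scene 0.11 4 [ 0.434 -0.331  0.112] [ 0.462 -0.305  0.113]
scene 0.12 0  
scene 0.13 0  
scene 0.14 0  
scene 0.15 19 [ 0.394 -0.323  0.153] [ 0.499 -0.302  0.16 ]
scene 0.16 51 [ 0.386 -0.327  0.16 ] [ 0.51 -0.3   0.17]
scene 0.17 72 [ 0.384 -0.327  0.17 ] [ 0.51  -0.301  0.18 ]
scene 0.18 74 [ 0.382 -0.326  0.18 ] [ 0.511 -0.3    0.19 ]
scene 0.19 56 [ 0.383 -0.322  0.19 ] [ 0.511 -0.3    0.2  ]
top 0.11 1 [ 0.438 -0.293  0.112] [ 0.438 -0.293  0.112]
top 0.12 0  
top 0.13 0  
top 0.14 0  
top 0.15 7 [ 0.395 -0.317  0.152] [ 0.498 -0.301  0.158]
top 0.16 7 [ 0.395 -0.306  0.161] [ 0.497 -0.301  0.168]
top 0.17 4 [ 0.489 -0.318  0.171] [ 0.494 -0.305  0.173]
top 0.18 0  
top 0.19 7 [ 0.396 -0.325  0.195] [ 0.491 -0.302  0.2  ]
```

View pics/s2.png

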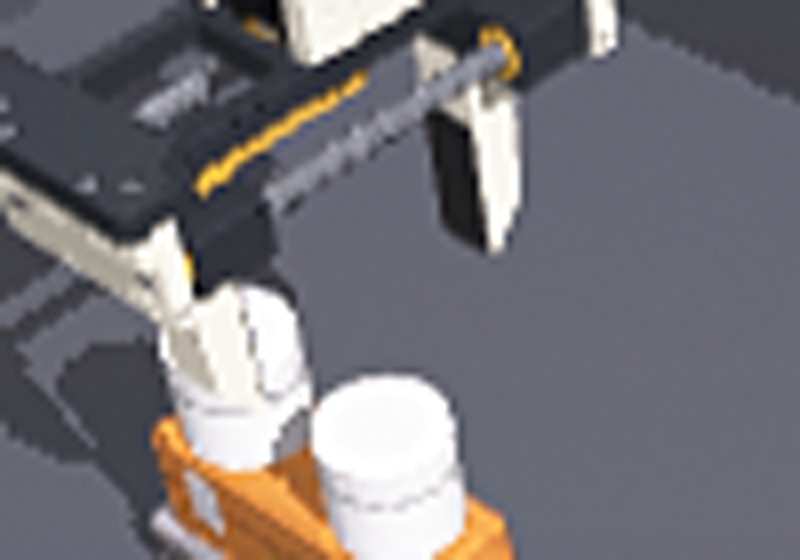

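Both cameras put the visible finger tips at z≈0.152, while the TCP reads 0.128. That's a 24 mm discrepancy, so I'll descend in steps and re-check.

Emit:
move_arm:
  motion:
    - [0, 0, 0.2, 0, 0, 0]
    - [0, 0, 0.35, 0, 0, 0]
    - [0, 0, 0.35, 0, 0, 0]
    - [0, 0, 0.35, 0, 0, 0]

```text
time: 3.65
tool_pos: [0.4446, -0.3134, 0.0929]
tool_rot: [3.141, 0.001, 1.531]
contact_force: [-0.2, 0.6, 0.7]
opening: 0.0918
grip_force: 0.0
```

```bash
cat >> h.py <<'E'
def tips(lo=.06,hi=.2,w=.03):
    p=robot.observe()['tool_pos']; c=cam('scene'); W=cloud(c)
    m=(abs(W[...,1]-p[1])<.025)&(W[...,2]>lo)&(abs(abs(W[...,0]-p[0])-.055)<.02)
    for z in np.arange(lo,hi,.005):
        q=W[m&(W[...,2]>=z)&(W[...,2]<z+.005)]
        if len(q): print(round(z,3),len(q),q.min(0).round(3),q.max(0).round(3))
E
python3 - <<'E'
from h import *
print(robot.pinch_z,[a for a in dir(robot) if a[0]!='_'])
for i in range(3): print(robot.observe()['tool_pos'].round(4)); c=cam('scene')
go(.4445,-.313,.076,87.8); tips(.07,.16)
E
```

```text
0.0188 ['IKError', 'hand_in', 'observe', 'pinch_z', 'read_camera']
[ 0.4446 -0.3134  0.0929]
[ 0.4447 -0.3135  0.093 ]
[ 0.4447 -0.3135  0.0931]
t 3.8 pos [ 0.4447 -0.3134  0.0931] yaw 87.75 F [ 0.81 -0.57  0.38] op 0.0921 g 0.0
shift [ 0.004 -0.002  0.171] turn [ 0.0003  0.0003 -0.0003]
0.115 4 [ 0.398 -0.32   0.118] [ 0.496 -0.303  0.119]
0.12 16 [ 0.394 -0.322  0.12 ] [ 0.498 -0.301  0.125]
0.125 21 [ 0.389 -0.32   0.126] [ 0.506 -0.301  0.13 ]
0.13 28 [ 0.385 -0.328  0.13 ] [ 0.509 -0.301  0.135]
0.135 33 [ 0.385 -0.327  0.135] [ 0.51 -0.3   0.14]
0.14 32 [ 0.386 -0.328  0.14 ] [ 0.51  -0.301  0.145]
0.145 30 [ 0.386 -0.32   0.145] [ 0.511 -0.301  0.15 ]
0.15 27 [ 0.385 -0.324  0.15 ] [ 0.51  -0.3    0.155]
0.155 29 [ 0.384 -0.318  0.155] [ 0.51  -0.301  0.16 ]
```

Emit:
move_arm:
  motion:
    - [0, 0, 0, 0, 0, 0]
    - [0, 0, 0, 0, 0, 0]
    - [0, 0, 0, 0, 0, 0]
    - [0, 0, 0, 0, 0, 0]
  fingers: 0.25
  newtons: 15

```text
time: 4.35
tool_pos: [0.4444, -0.3131, 0.0924]
tool_rot: [3.142, 0.0, 1.531]
contact_force: [0.4, -0.1, 0.9]
opening: 0.0587
grip_force: 0.0
```

```bash
python3 - <<'E'
from h import *
go(.4445,-.313,.076,87.8)
c=cam('scene'); W=cloud(c)
m=(abs(W[...,1]+.313)<.025)&(W[...,2]>.07)&(abs(W[...,0]-.4445)<.07)
for z in np.arange(.07,.16,.005):
    q=W[m&(W[...,2]>=z)&(W[...,2]<z+.005)]
    if len(q): print(round(z,3),len(q),q.min(0).round(3),q.max(0).round(3))
save(c,'s3.png',(140,40,240,110),8)
E
```

```text
t 4.35 pos [ 0.4444 -0.3131  0.0924] yaw 87.75 F [ 0.43 -0.13  0.93] op 0.0587 g 0.0
shift [0.001 0.001 0.164] turn [ 0.      0.     -0.0003]
0.07 32 [ 0.429 -0.336  0.07 ] [ 0.47  -0.288  0.075]
0.075 26 [ 0.437 -0.323  0.075] [ 0.47  -0.292  0.08 ]
0.08 26 [ 0.433 -0.33   0.08 ] [ 0.47  -0.292  0.085]
0.085 28 [ 0.432 -0.327  0.085] [ 0.469 -0.292  0.09 ]
0.09 22 [ 0.438 -0.32   0.09 ] [ 0.47  -0.292  0.095]
0.095 27 [ 0.436 -0.323  0.095] [ 0.47  -0.289  0.1  ]
0.1 25 [ 0.434 -0.319  0.1  ] [ 0.469 -0.291  0.105]
0.105 128 [ 0.425 -0.336  0.105] [ 0.469 -0.292  0.11 ]
0.11 42 [ 0.427 -0.334  0.11 ] [ 0.465 -0.297  0.113]
0.115 4 [ 0.415 -0.321  0.118] [ 0.416 -0.304  0.12 ]
0.12 16 [ 0.409 -0.32   0.12 ] [ 0.485 -0.301  0.125]
0.125 23 [ 0.401 -0.323  0.125] [ 0.487 -0.302  0.13 ]
0.13 27 [ 0.405 -0.325  0.13 ] [ 0.493 -0.302  0.135]
0.135 33 [ 0.402 -0.327  0.135] [ 0.493 -0.301  0.14 ]
0.14 33 [ 0.402 -0.325  0.14 ] [ 0.493 -0.301  0.145]
0.145 28 [ 0.4   -0.328  0.146] [ 0.494 -0.3    0.15 ]
0.15 39 [ 0.401 -0.322  0.15 ] [ 0.495 -0.3    0.155]
0.155 32 [ 0.401 -0.324  0.155] [ 0.495 -0.3    0.16 ]
```

View pics/s3.png

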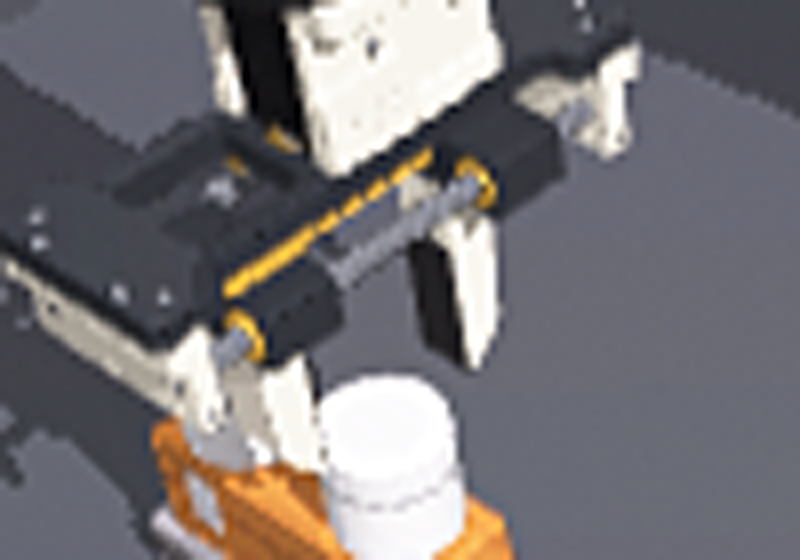

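The visible tips really are about 24 mm above the reported TCP. Open fingers straddle both the tin and the case, so going lower is safe, and the closing width (46 or 50 mm) will show which one was gripped.

Emit:
move_arm:
  motion:
    - [0, 0, 0, 0, 0, 0]
    - [0, 0, 0, 0, 0, 0]
    - [0, 0, 0, 0, 0, 0]
    - [0, 0, 0.15, 0, 0, 0]
    - [0, 0, 0.3, 0, 0, 0]
    - [0, 0, 0.36, 0, 0, 0]
    - [0, 0, 0.36, 0, 0, 0]
    - [0, 0, 0.36, 0, 0, 0]
  fingers: 1

```text
time: 5.4
tool_pos: [0.4446, -0.3133, 0.0567]
tool_rot: [3.141, 0.0, 1.531]
contact_force: [1.0, 0.6, 0.2]
opening: 0.0921
grip_force: 0.0
```

Emit:
move_arm:
  motion:
    - [0, 0, 0, 0, 0, 0]
    - [0, 0, 0, 0, 0, 0]
    - [0, 0, 0, 0, 0, 0]
    - [0, 0, 0, 0, 0, 0]
    - [0, 0, 0, 0, 0, 0]
    - [0, 0, 0, 0, 0, 0]
    - [0, 0, 0, 0, 0, 0]
    - [0, 0, 0, 0, 0, 0]
  fingers: -0.2
  newtons: 12

```text
time: 6.4
tool_pos: [0.4443, -0.3131, 0.0564]
tool_rot: [-3.142, 0.0, 1.531]
contact_force: [-0.3, -0.2, 0.6]
opening: 0.0457
grip_force: 12.0
```

```bash
python3 - <<'E'
from h import *
go(.4445,-.313,.056,87.8)
save(cam('scene'),'s4.png',(140,40,240,110),8)
E
```

```text
t 6.4 pos [ 0.4443 -0.3131  0.0564] yaw 87.75 F [-0.3  -0.18  0.61] op 0.0457 g 12.0
shift [0.001 0.001 0.004] turn [-0.      0.     -0.0003]
```

View pics/s4.png

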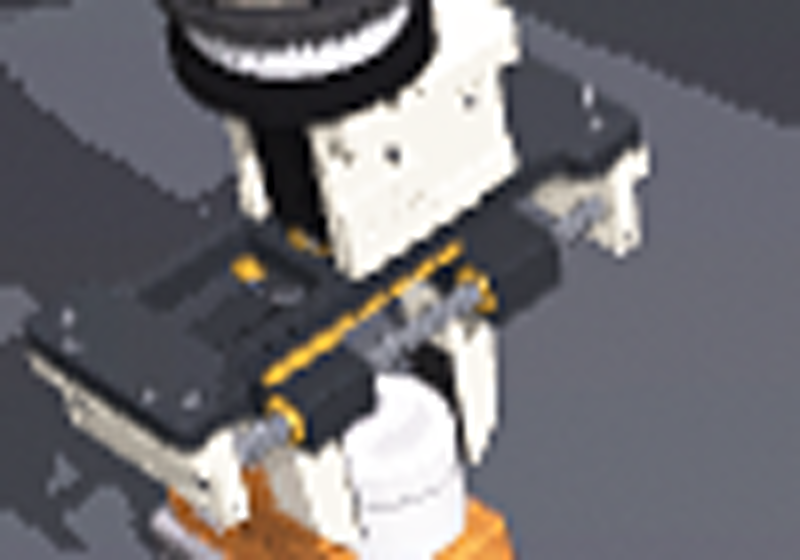

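It gripped at 45.7 mm, so the fingers hold the tin. Now lift and feel the weight.

Emit:
move_arm:
  motion:
    - [0, 0, -0.1, 0, 0, 0]
    - [0, 0, -0.25, 0, 0, 0]
    - [0, 0, -0.3, 0, 0, 0]
    - [0, 0, -0.3, 0, 0, 0]
    - [0, 0, -0.3, 0, 0, 0]
    - [0, 0, -0.3, 0, 0, 0]
    - [0, 0, -0.3, 0, 0, 0]
  newtons: 20

```text
time: 7.32
tool_pos: [0.4442, -0.313, 0.0861]
tool_rot: [-3.141, -0.0, 1.531]
contact_force: [0.3, -0.2, -0.3]
opening: 0.0458
grip_force: 20.0
```

```bash
python3 - <<'E'
from h import *
F=[]
for i in range(8):
    F.append(robot.observe()['contact_force']); cam('top')
print(np.mean(F,0),np.std(F,0))
go(.4445,-.313,.056,87.8)
c=cam('scene'); W=cloud(c); m=(abs(W[...,1]+.313)<.03)&(abs(W[...,0]-.4445)<.04)&(W[...,2]>.1)
save(c,'s5.png',(140,40,240,110),8)
E
```

```text
[-0.02434091  0.00783974 -0.70682795] [0.34715999 0.22794728 0.61903259]
t 7.72 pos [ 0.4444 -0.3131  0.0864] yaw 87.75 F [ 0.07 -0.09 -1.78] op 0.0459 g 20.0
shift [0.001 0.001 0.304] turn [ 0.      0.     -0.0003]
```

View pics/s5.png

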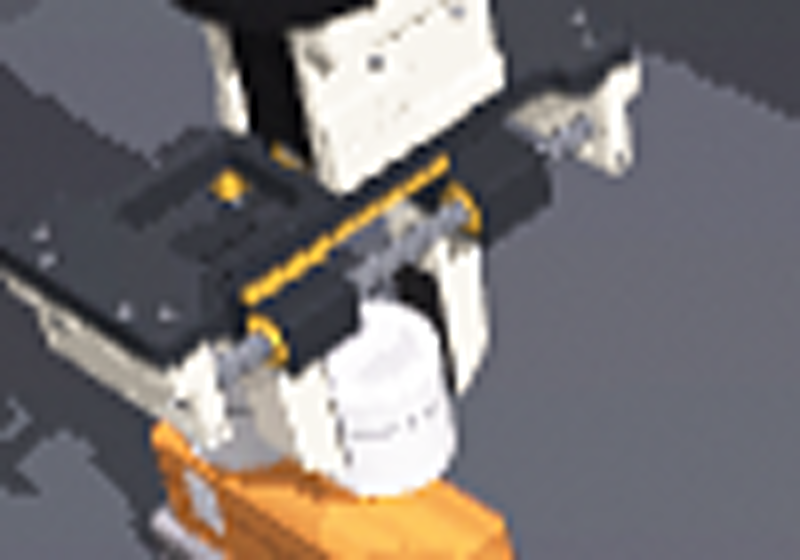

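The inner tin hangs free and reads about −0.7 N (≈60 g), so it's the empty one. I'll set it back and take the full one first, in the order asked.

Emit:
move_arm:
  motion:
    - [0, 0, 0.1, 0, 0, 0]
    - [0, 0, 0.2, 0, 0, 0]
    - [0, 0, 0.26, 0, 0, 0]
    - [0, 0, 0.3, 0, 0, 0]
    - [0, 0, 0.3, 0, 0, 0]
    - [0, 0, 0.3, 0, 0, 0]

```text
time: 8.52
tool_pos: [0.4444, -0.3132, 0.0564]
tool_rot: [3.141, 0.0, 1.531]
contact_force: [0.1, 0.7, 0.1]
opening: 0.0454
grip_force: 20.0
```

Emit:
move_arm:
  motion:
    - [0, 0, 0, 0, 0, 0]
    - [0, 0, 0, 0, 0, 0]
    - [0, 0, 0, 0, 0, 0]
    - [0, 0, 0, 0, 0, 0]
    - [0, 0, 0, 0, 0, 0]
    - [0, 0, -0.2, 0, 0, 0]
    - [0, 0, -0.5, 0, 0, 0]
    - [0, 0, -0.7, 0, 0, 0]
    - [-0.3, 0, -0.7, 0, 0, 0]
    - [-0.6, 0, -0.7, 0, 0, 0]
    - [-0.72, 0, -0.7, 0, 0, 0]
    - [-0.72, 0, -0.7, 0, 0, 0]
  fingers: 1

```text
time: 10.02
tool_pos: [0.4413, -0.3851, 0.1261]
tool_rot: [-3.141, -0.001, 1.53]
contact_force: [-0.2, 0.5, 0.4]
opening: 0.0917
grip_force: 0.0
```

```bash
python3 - <<'E'
from h import *
go(.4438,-.3852,.056,87.8)
tips(.08,.17)
E
```

```text
t 10.03 pos [ 0.4413 -0.3851  0.1261] yaw 87.69 F [-0.17  0.51  0.37] op 0.0917 g 0.0
shift [0.    0.025 0.701] turn [-0.0001 -0.0002 -0.0006]
0.15 10 [ 0.39  -0.391  0.151] [ 0.492 -0.373  0.155]
0.155 16 [ 0.39  -0.392  0.155] [ 0.499 -0.374  0.16 ]
0.16 26 [ 0.381 -0.392  0.16 ] [ 0.503 -0.373  0.165]
0.165 33 [ 0.38  -0.399  0.165] [ 0.506 -0.372  0.17 ]
```

Emit:
move_arm:
  motion:
    - [0, 0.02, 0.2, 0, 0, 0]
    - [0, 0.02, 0.4, 0, 0, 0]
    - [0, 0.02, 0.6, 0, 0, 0]
    - [0, 0.02, 0.7, 0, 0, 0]
    - [0, 0.02, 0.7, 0, 0, 0]
    - [0, 0.02, 0.7, 0, 0, 0]

```text
time: 10.82
tool_pos: [0.444, -0.3853, 0.0573]
tool_rot: [3.141, 0.001, 1.532]
contact_force: [0.6, 0.1, -0.4]
opening: 0.0921
grip_force: 0.0
```

Emit:
move_arm:
  motion:
    - [0, 0, 0, 0, 0, 0]
    - [0, 0, 0, 0, 0, 0]
    - [0, 0, 0, 0, 0, 0]
    - [0, 0, 0, 0, 0, 0]
    - [0, 0, 0, 0, 0, 0]
    - [0, 0, 0, 0, 0, 0]
    - [0, 0, 0, 0, 0, 0]
  fingers: -0.2
  newtons: 20

```text
time: 11.7
tool_pos: [0.4436, -0.3852, 0.0564]
tool_rot: [3.141, 0.0, 1.531]
contact_force: [0.6, -0.2, -0.0]
opening: 0.0456
grip_force: 20.0
```

Emit:
move_arm:
  motion:
    - [0, 0, -0.1, 0, 0, 0]
    - [0, 0, -0.25, 0, 0, 0]
    - [0, 0, -0.5, 0, 0, 0]
    - [0, 0, -0.7, 0, 0, 0]
    - [0, 0, -0.7, 0, 0, 0]
    - [0, 0, -0.7, 0, 0, 0]
    - [0, 0, -0.7, 0, 0, 0]

```text
time: 12.58
tool_pos: [0.4431, -0.3847, 0.1255]
tool_rot: [-3.14, -0.001, 1.531]
contact_force: [-1.1, 0.0, -3.1]
opening: 0.0453
grip_force: 20.0
```

```bash
python3 - <<'E'
from meas import *
F=[]
for i in range(8):
    F.append(robot.observe()['contact_force']); c=cam('scene')
print(np.mean(F,0),np.std(F,0))
go(.4478,-.014,.126,87.8)
W=cloud(c); m=(abs(W[...,1]+.313)<.035)&(abs(W[...,0]-.4445)<.035)&(W[...,2]>.1)&(W[...,2]<.115); rect(W[m][:,:2],'tin1')
E
```

```text
[-0.19613589  0.13069408 -2.72352621] [0.58059262 0.22652354 0.58022481]
t 12.97 pos [ 0.4435 -0.3851  0.1263] yaw 87.75 F [ 0.45  0.74 -3.42] op 0.0454 g 20.0
shift [ 3.71e+00 -1.03e-01  3.00e-03] turn [-0.     -0.     -0.0003]
tin1: c=(0.4467,-0.3138) 0.0438x0.0437 yaw=-14.6deg n=209
```

Reading −2.7 N, so this is the full tin. On to the warmer.

Emit:
move_arm:
  motion:
    - [0.1, 0, 0, 0, 0, 0]
    - [0.25, 0, 0, 0, 0, 0]
    - [0.5, 0, 0, 0, 0, 0]
    - [0.75, 0, 0, 0, 0, 0]
    - [1, 0, 0, 0, 0, 0]

```text
time: 13.6
tool_pos: [0.4474, -0.2834, 0.1266]
tool_rot: [3.141, -0.0, 1.532]
contact_force: [0.7, 1.0, -2.8]
opening: 0.0457
grip_force: 20.0
```

Emit:
move_arm:
  motion:
    - [0.25, 0, 0, 0, 0, 0]
    - [0.5, 0, 0, 0, 0, 0]
    - [0.75, 0, 0, 0, 0, 0]
    - [1, 0, 0, 0, 0, 0]

```text
time: 14.1
tool_pos: [0.4513, -0.1835, 0.1266]
tool_rot: [3.141, 0.0, 1.532]
contact_force: [0.3, -0.2, -2.9]
opening: 0.0457
grip_force: 20.0
```

Emit:
move_arm:
  motion:
    - [0.25, 0, 0, 0, 0, 0]
    - [0.5, 0, 0, 0, 0, 0]
    - [0.75, 0, 0, 0, 0, 0]
    - [1, -0.05, 0, 0, 0, 0]

```text
time: 14.6
tool_pos: [0.4502, -0.0835, 0.1266]
tool_rot: [3.141, 0.0, 1.532]
contact_force: [0.7, 0.1, -3.2]
opening: 0.0452
grip_force: 20.0
```

Emit:
move_arm:
  motion:
    - [0.25, 0, 0, 0, 0, 0]
    - [0.5, 0, 0, 0, 0, 0]
    - [0.65, -0.05, 0, 0, 0, 0]
    - [0.71, -0.053, 0, 0, 0, 0]
    - [0.71, -0.053, 0.2, 0, 0, 0]
    - [0.71, -0.053, 0.4, 0, 0, 0]
    - [0.71, -0.053, 0.6, 0, 0, 0]
    - [0.71, -0.053, 0.7, 0, 0, 0]
    - [0.71, -0.053, 0.7, 0, 0, 0]
    - [0.71, -0.053, 0.7, 0, 0, 0]

```text
time: 15.85
tool_pos: [0.4484, -0.0143, 0.057]
tool_rot: [3.14, 0.0, 1.531]
contact_force: [-0.4, -1.0, -3.1]
opening: 0.0456
grip_force: 20.0
```

```bash
python3 - <<'E'
from h import *
go(.4478,-.014,.0384,87.8)
save(cam('scene'),'s6.png',(210,110,330,210),6)
E
```

```text
t 15.85 pos [ 0.4484 -0.0143  0.057 ] yaw 87.73 F [-0.37 -1.03 -3.09] op 0.0456 g 20.0
shift [ 0.003 -0.006  0.186] turn [ 0.0004  0.0001 -0.0004]
```

View pics/s6.png

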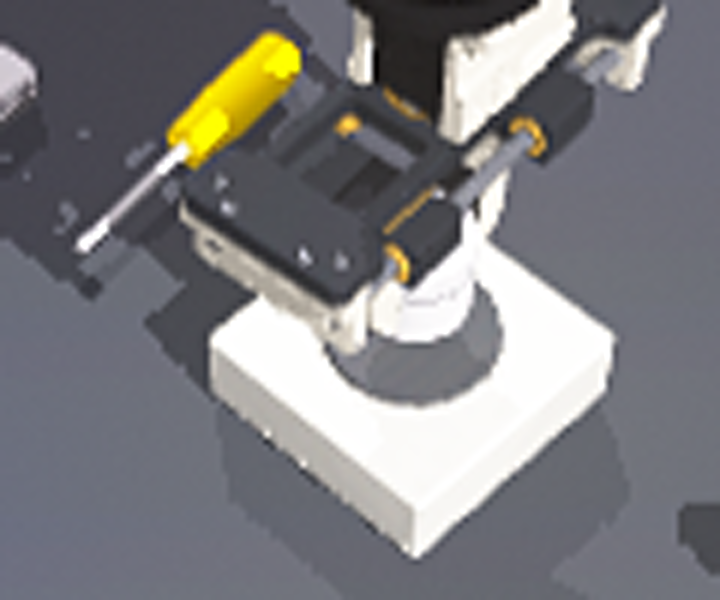

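The tin is over the plate, about 18 mm above it. Lower and watch the force.

Emit:
move_arm:
  motion:
    - [0, 0, 0.06, 0, 0, 0]
    - [0, 0, 0.12, 0, 0, 0]
    - [0, 0, 0.16, 0, 0, 0]
    - [0, 0, 0.18, 0, 0, 0]
    - [0, 0, 0.185, 0, 0, 0]
    - [0, 0, 0.185, 0, 0, 0]
    - [0, 0, 0.185, 0, 0, 0]

```text
time: 16.77
tool_pos: [0.4476, -0.014, 0.0384]
tool_rot: [-3.141, 0.0, 1.532]
contact_force: [-2.8, 0.0, 5.7]
opening: 0.0456
grip_force: 20.0
```

```bash
python3 - <<'E'
from h import *
F=[]
for i in range(5):
    F.append(robot.observe()['contact_force']); c=cam('scene')
print(np.mean(F,0)); go(.4478,-.014,.0384,87.8)
E
```

```text
[-3.19595439  0.15563329  5.38976147]
t 17.02 pos [ 0.4476 -0.014   0.0384] yaw 87.76 F [-2.54  0.66  5.08] op 0.0458 g 20.0
shift [-0.     0.002 -0.   ] turn [-0.0001  0.     -0.0002]
```

Contact felt. Release, rise, and go back for the empty tin.

Emit:
move_arm:
  motion:
    - [0, 0, 0, 0, 0, 0]
    - [0, 0, 0, 0, 0, 0]
    - [0, 0, 0, 0, 0, 0]
    - [0, 0, 0, 0, 0, 0]
    - [0, 0, 0, 0, 0, 0]
    - [0, 0, -0.2, 0, 0, 0]
    - [0, 0, -0.5, 0, 0, 0]
    - [0, 0, -0.88, 0, 0, 0]
    - [-0.2, 0, -0.88, 0, 0, 0]
    - [-0.5, 0, -0.88, 0, 0, 0]
    - [-1, 0, -0.88, 0, 0, 0]
  fingers: 1

```text
time: 18.4
tool_pos: [0.4439, -0.1141, 0.1261]
tool_rot: [3.141, -0.0, 1.534]
contact_force: [1.6, 0.8, 0.1]
opening: 0.0919
grip_force: 0.0
```

Emit:
move_arm:
  motion:
    - [-0.4, 0, 0, 0, 0, 0]
    - [-0.8, 0, 0, 0, 0, 0]
    - [-1, 0.05, 0, 0, 0, 0]

```text
time: 18.77
tool_pos: [0.4447, -0.2158, 0.1259]
tool_rot: [-3.142, 0.0, 1.529]
contact_force: [0.7, 1.3, -0.4]
opening: 0.0915
grip_force: 0.0
```

Emit:
move_arm:
  motion:
    - [-0.4, 0, 0, 0, 0, 0]
    - [-0.8, 0, 0, 0, 0, 0]
    - [-0.99, 0.036, 0, 0, 0, 0]
    - [-0.99, 0.036, 0, 0, 0, 0]
    - [-0.99, 0.036, 0, 0, 0, 0]

```text
time: 19.4
tool_pos: [0.4447, -0.3116, 0.1257]
tool_rot: [-3.141, -0.001, 1.532]
contact_force: [0.3, 1.2, -0.4]
opening: 0.092
grip_force: 0.0
```

```bash
python3 - <<'E'
from meas import *
go(.4445,-.3132,.0564,87.8)
c=cam('scene');W=cloud(c); m=(abs(W[...,1]+.014)<.05)&(abs(W[...,0]-.4478)<.05)&(W[...,2]>.08)&(W[...,2]<.1); rect(W[m][:,:2],'full tin'); print(np.median(W[m][:,2]))
E
```

```text
t 19.4 pos [ 0.4447 -0.3116  0.1257] yaw 87.8 F [ 0.31  1.2  -0.35] op 0.092 g 0.0
shift [-0.016 -0.001  0.693] turn [-0.0002 -0.0003 -0.    ]
full tin: c=(0.4497,-0.0142) 0.0451x0.0443 yaw=-56.6deg n=279
0.09052685249853054
```

Emit:
move_arm:
  motion:
    - [-0.01, 0, 0.2, 0, 0, 0]
    - [-0.01, 0, 0.4, 0, 0, 0]
    - [-0.01, 0, 0.6, 0, 0, 0]
    - [-0.01, 0, 0.695, 0, 0, 0]
    - [-0.01, 0, 0.695, 0, 0, 0]
    - [-0.01, 0, 0.695, 0, 0, 0]

```text
time: 20.2
tool_pos: [0.4451, -0.3143, 0.0572]
tool_rot: [3.141, 0.001, 1.532]
contact_force: [-0.3, 0.3, 0.1]
opening: 0.092
grip_force: 0.0
```

Emit:
move_arm:
  motion:
    - [0, 0, 0, 0, 0, 0]
    - [0, 0, 0, 0, 0, 0]
    - [0, 0, 0, 0, 0, 0]
    - [0, 0, 0, 0, 0, 0]
    - [0, 0, 0, 0, 0, 0]
    - [0, 0, 0, 0, 0, 0]
    - [0, 0, 0, 0, 0, 0]
    - [0, 0, -0.1, 0, 0, 0]
    - [0, 0, -0.3, 0, 0, 0]
    - [0, 0, -0.5, 0, 0, 0]
    - [0, 0, -0.7, 0, 0, 0]
  fingers: -0.2
  newtons: 15

```text
time: 21.58
tool_pos: [0.4447, -0.3142, 0.1277]
tool_rot: [3.141, 0.0, 1.531]
contact_force: [1.4, -0.6, -0.6]
opening: 0.0455
grip_force: 15.0
```

Emit:
move_arm:
  motion:
    - [0.1, 0, 0, 0, 0, 0]
    - [0.3, 0.1, 0, 0, 0, 0]
    - [0.6, 0.2, 0, 0, 0, 0]
    - [0.9, 0.35, 0, 0, 0, 0]

```text
time: 22.08
tool_pos: [0.4827, -0.2239, 0.1256]
tool_rot: [-3.14, -0.001, 1.531]
contact_force: [0.2, -0.1, -0.9]
opening: 0.0457
grip_force: 15.0
```

Emit:
move_arm:
  motion:
    - [0.3, 0.1, 0, 0, 0, 0]
    - [0.6, 0.2, 0, 0, 0, 0]
    - [0.9, 0.35, 0, 0, 0, 0]

```text
time: 22.45
tool_pos: [0.5211, -0.1352, 0.1256]
tool_rot: [-3.14, -0.001, 1.532]
contact_force: [-0.2, -0.7, -0.4]
opening: 0.0457
grip_force: 15.0
```

Emit:
move_arm:
  motion:
    - [0.3, 0.1, 0, 0, 0, 0]
    - [0.6, 0.2, 0, 0, 0, 0]
    - [0.9, 0.35, 0, 0, 0, 0]

```text
time: 22.82
tool_pos: [0.5595, -0.0467, 0.1255]
tool_rot: [-3.14, -0.0, 1.532]
contact_force: [-1.2, -0.1, -0.6]
opening: 0.0458
grip_force: 15.0
```

Emit:
move_arm:
  motion:
    - [0.3, 0.1, 0, 0, 0, 0]
    - [0.6, 0.2, 0, 0, 0, 0]
    - [0.9, 0.35, 0, 0, 0, 0]

```text
time: 23.2
tool_pos: [0.5979, 0.0417, 0.1255]
tool_rot: [-3.14, -0.0, 1.532]
contact_force: [0.9, -0.9, -0.9]
opening: 0.0455
grip_force: 15.0
```

Emit:
move_arm:
  motion:
    - [0.3, 0.1, 0, 0, 0, 0]
    - [0.6, 0.2, 0, 0, 0, 0]
    - [0.9, 0.35, 0, 0, 0, 0]
    - [0.9, 0.35, 0, 0, 0, 0]

```text
time: 23.7
tool_pos: [0.6367, 0.1312, 0.125]
tool_rot: [-3.14, -0.0, 1.534]
contact_force: [-0.4, 0.1, -0.8]
opening: 0.0455
grip_force: 15.0
```

```bash
python3 - <<'E'
from h import *
go(.6733,.2148,.06,99.4)
E
```

```text
t 23.7 pos [0.6367 0.1312 0.125 ] yaw 87.92 F [-0.36  0.06 -0.76] op 0.0455 g 15.0
shift [0.848 0.336 0.65 ] turn [-0.0005 -0.0001 -0.0638]
```

Emit:
move_arm:
  motion:
    - [0.3, 0.1, 0, 0, 0, -0.03]
    - [0.6, 0.25, 0, 0, 0, -0.064]
    - [0.85, 0.335, 0, 0, 0, -0.064]
    - [0.85, 0.335, 0.2, 0, 0, -0.064]
    - [0.85, 0.335, 0.4, 0, 0, -0.064]
    - [0.85, 0.335, 0.65, 0, 0, -0.064]
    - [0.85, 0.335, 0.8, 0, 0, -0.064]
    - [0.85, 0.335, 0.9, 0, 0, -0.064]
    - [0.85, 0.335, 0.95, 0, 0, -0.064]
    - [0.85, 0.335, 0.95, 0, 0, -0.064]
    - [0.85, 0.335, 0.95, 0, 0, -0.064]

```text
time: 25.08
tool_pos: [0.6745, 0.2123, 0.0322]
tool_rot: [3.14, 0.0, 1.732]
contact_force: [-0.3, -0.3, 0.5]
opening: 0.0455
grip_force: 15.0
```

```bash
python3 - <<'E'
from h import *
go(.6733,.2148,-.0076,99.4)
save(cam('scene'),'s7.png',(230,230,380,370),4)
E
```

```text
t 25.07 pos [0.6745 0.2123 0.0322] yaw 99.26 F [-0.26 -0.34  0.47] op 0.0455 g 15.0
shift [ 0.026 -0.008  0.398] turn [ 0.0004  0.     -0.0008]
```

View pics/s7.png

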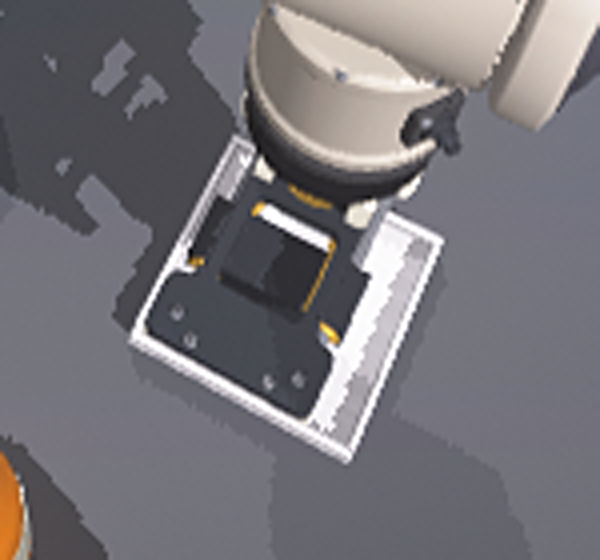

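The gripper is over the tray and aligned with it. Lower the last 40 mm and open only part way so the fingers clear the rim.

Emit:
move_arm:
  motion:
    - [0.02, 0, 0.15, 0, 0, 0]
    - [0.02, 0, 0.28, 0, 0, 0]
    - [0.02, 0, 0.34, 0, 0, 0]
    - [0.02, 0, 0.37, 0, 0, 0]
    - [0.02, 0, 0.39, 0, 0, 0]
    - [0.02, 0, 0.398, 0, 0, 0]
    - [0.02, 0, 0.398, 0, 0, 0]
    - [0.02, 0, 0.398, 0, 0, 0]

```text
time: 26.12
tool_pos: [0.6739, 0.2142, -0.0076]
tool_rot: [3.141, 0.0, 1.733]
contact_force: [-3.5, -0.1, 5.4]
opening: 0.0459
grip_force: 15.0
```

```bash
python3 - <<'E'
from h import *
F=[]
for i in range(5):
    F.append(robot.observe()['contact_force']); c=cam('scene')
print(np.mean(F,0)); go(.6733,.2148,-.0076,99.4)
E
```

```text
[-2.56821748 -0.68557322  5.79173586]
t 26.38 pos [ 0.6739  0.2142 -0.0076] yaw 99.27 F [-3.38 -0.26  5.91] op 0.0457 g 15.0
shift [ 0.007 -0.005  0.   ] turn [ 0.0002  0.0001 -0.0007]
```

Emit:
move_arm:
  motion:
    - [0, 0, 0, 0, 0, 0]
    - [0, 0, 0, 0, 0, 0]
    - [0, 0, 0, 0, 0, 0]
    - [0, 0, 0, 0, 0, 0]
    - [0, 0, -0.2, 0, 0, 0]
    - [0, 0, -0.5, 0, 0, 0]
    - [0, 0, -0.9, 0, 0, 0]
    - [-0.3, -0.1, -1, 0, 0, 0.03]
    - [-0.6, -0.3, -1, 0, 0, 0.065]
    - [-1, -0.5, -1, 0, 0, 0.065]
  fingers: 0.35

```text
time: 27.62
tool_pos: [0.6405, 0.1071, 0.0936]
tool_rot: [3.139, -0.0, 1.528]
contact_force: [0.3, 0.3, 0.6]
opening: 0.0624
grip_force: 0.0
```

Emit:
move_arm:
  motion:
    - [-0.4, -0.1, -0.1, 0, 0, 0]
    - [-0.8, -0.2, -0.2, 0, 0, 0]
    - [-1, -0.3, -0.2, 0, 0, 0]
    - [-1, -0.3, -0.2, 0, 0, 0]
  fingers: 1

```text
time: 28.12
tool_pos: [0.6058, 0.008, 0.1123]
tool_rot: [3.141, -0.0, 1.526]
contact_force: [-0.5, 1.4, 0.6]
opening: 0.0908
grip_force: 0.0
```

```bash
python3 - <<'E'
from meas import *
go(.4445,-.348,.126,87.8)
for n in('top','scene'):
    c=cam(n); W=cloud(c); X,Y,Z=W[...,0],W[...,1],W[...,2]; ok=c['range_z']>0
    pile=(X>.39)&(X<.52)&(Y<-.22)&(Y>-.48)&ok
    rect(W[big(pile&(Z>.06)&(Z<.075))][:,:2],n+' short'); rect(W[pile&(Z>.016)&(Z<.03)][:,:2],n+' long')
    t=(abs(X-.673)<.06)&(abs(Y-.215)<.06)&(Z>.035)&(Z<.055)&ok; 
    if t.sum()>20: rect(W[t][:,:2],n+' empty tin'); print(np.median(Z[t]))
    save(c,n+'8.png',k=1.5)
E
```

```text
t 28.12 pos [0.6058 0.008  0.1123] yaw 87.45 F [-0.46  1.42  0.63] op 0.0908 g 0.0
shift [-3.629 -1.453 -0.139] turn [ 0.0002 -0.     -0.0019]
top short: c=(0.4438,-0.3471) 0.1260x0.0497 yaw=87.3deg n=936
top long: c=(0.4416,-0.3356) 0.1687x0.0651 yaw=87.2deg n=550
top empty tin: c=(0.6708,0.2147) 0.0453x0.0434 yaw=82.3deg n=225
0.043565753941086194
scene short: c=(0.4478,-0.3481) 0.1279x0.0511 yaw=87.7deg n=672
scene long: c=(0.4480,-0.3356) 0.1695x0.0639 yaw=88.6deg n=440
scene empty tin: c=(0.6747,0.2131) 0.0464x0.0435 yaw=32.7deg n=450
0.04438501685468099
```

View pics/scene8.png

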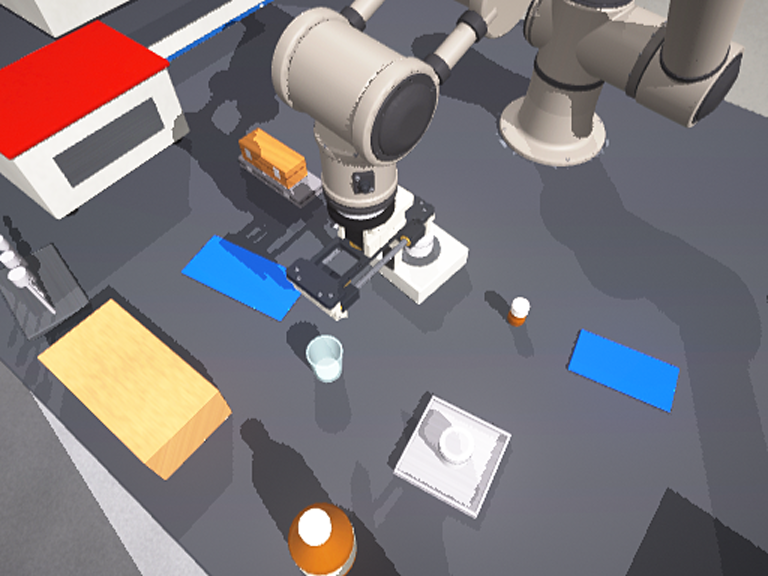

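Both tins are standing where they belong: the full one on the plate and the empty one mid-tray at (455,440). Next is the short case.

Emit:
move_arm:
  motion:
    - [-0.3, -0.1, 0, 0, 0, 0]
    - [-0.6, -0.2, 0, 0, 0, 0]
    - [-0.91, -0.36, 0, 0, 0, 0]

```text
time: 28.6
tool_pos: [0.5667, -0.0798, 0.1112]
tool_rot: [3.141, -0.0, 1.531]
contact_force: [-0.3, 0.1, 0.7]
opening: 0.0917
grip_force: 0.0
```

Emit:
move_arm:
  motion:
    - [-0.3, -0.1, 0, 0, 0, 0]
    - [-0.6, -0.2, 0, 0, 0, 0]
    - [-0.91, -0.36, 0, 0, 0, 0]

```text
time: 28.98
tool_pos: [0.5271, -0.1695, 0.1113]
tool_rot: [3.141, -0.0, 1.53]
contact_force: [0.2, -0.0, 0.1]
opening: 0.0914
grip_force: 0.0
```

Emit:
move_arm:
  motion:
    - [-0.3, -0.1, 0, 0, 0, 0]
    - [-0.6, -0.2, 0, 0, 0, 0]
    - [-0.91, -0.36, 0, 0, 0, 0]

```text
time: 29.35
tool_pos: [0.4875, -0.259, 0.1113]
tool_rot: [3.141, -0.0, 1.531]
contact_force: [0.0, -0.3, 0.3]
opening: 0.0918
grip_force: 0.0
```

Emit:
move_arm:
  motion:
    - [-0.3, -0.1, 0, 0, 0, 0]
    - [-0.6, -0.2, 0, 0, 0, 0]
    - [-0.88, -0.36, 0, 0, 0, 0]
    - [-0.88, -0.36, 0, 0, 0, 0]
    - [-0.88, -0.36, 0, 0, 0, 0]
    - [-0.88, -0.36, 0, 0, 0, 0]

```text
time: 30.1
tool_pos: [0.4479, -0.3445, 0.1115]
tool_rot: [3.142, -0.0, 1.53]
contact_force: [-0.0, 0.3, 0.0]
opening: 0.0919
grip_force: 0.0
```

```bash
python3 - <<'E'
from h import *
go(.4455,-.3476,.012,87.5)
E
```

```text
t 30.1 pos [ 0.4479 -0.3445  0.1115] yaw 87.67 F [-0.02  0.28  0.02] op 0.0919 g 0.0
shift [-0.033 -0.022  0.995] turn [ 0.     -0.0001  0.0009]
```

Emit:
move_arm:
  motion:
    - [-0.033, -0.022, 0.2, 0, 0, 0.001]
    - [-0.033, -0.022, 0.45, 0, 0, 0.001]
    - [-0.033, -0.022, 0.7, 0, 0, 0.001]
    - [-0.033, -0.022, 0.9, 0, 0, 0.001]
    - [-0.033, -0.022, 0.99, 0, 0, 0.001]
    - [-0.033, -0.022, 0.99, 0, 0, 0.001]
    - [-0.033, -0.022, 0.99, 0, 0, 0.001]

```text
time: 30.98
tool_pos: [0.4453, -0.3492, 0.0135]
tool_rot: [3.14, 0.001, 1.526]
contact_force: [-0.1, 0.7, -0.3]
opening: 0.0919
grip_force: 0.0
```

Emit:
move_arm:
  motion:
    - [0, 0, 0, 0, 0, 0]
    - [0, 0, 0, 0, 0, 0]
    - [0, 0, 0, 0, 0, 0]
    - [0, 0, 0, 0, 0, 0]
    - [0, 0, 0, 0, 0, 0]
    - [0, 0, 0, 0, 0, 0]
    - [0, 0, 0, 0, 0, 0]
  fingers: -0.2
  newtons: 25

```text
time: 31.85
tool_pos: [0.4447, -0.349, 0.0126]
tool_rot: [3.142, 0.0, 1.525]
contact_force: [0.6, -0.4, 0.4]
opening: 0.0503
grip_force: 25.0
```

Emit:
move_arm:
  motion:
    - [0, 0, -0.1, 0, 0, 0]
    - [0, 0, -0.25, 0, 0, 0]
    - [0, 0, -0.5, 0, 0, 0]
    - [0, 0, -0.75, 0, 0, 0]
    - [0, 0, -1, 0, 0, 0]
    - [0, 0, -1, 0, 0, 0]
    - [0, 0, -1, 0, 0, 0]

```text
time: 32.72
tool_pos: [0.4443, -0.3485, 0.1122]
tool_rot: [-3.141, -0.001, 1.525]
contact_force: [-1.2, -0.4, -2.1]
opening: 0.0501
grip_force: 25.0
```

```bash
python3 - <<'E'
from meas import *
go(.4130,.3444,.15,101.4)
for n in('scene','top'):
    c=cam(n); W=cloud(c); X,Y,Z=W[...,0],W[...,1],W[...,2]
    m=(abs(X-.445)<.06)&(abs(Y+.347)<.1)&(Z>.012)&(Z<.03); rect(W[m][:,:2],'long '+n)
save(cam('scene'),'s9.png',(120,40,280,160),4)
E
```

```text
t 32.73 pos [ 0.4443 -0.3485  0.1122] yaw 87.39 F [-1.19 -0.37 -2.12] op 0.0501 g 25.0
shift [ 6.908 -0.629 -0.374] turn [-0.0002 -0.0002 -0.0779]
long scene: c=(0.4454,-0.3369) 0.1713x0.0661 yaw=87.4deg n=1126
long top: c=(0.4424,-0.3172) 0.1322x0.0651 yaw=87.2deg n=678
```

View pics/s9.png

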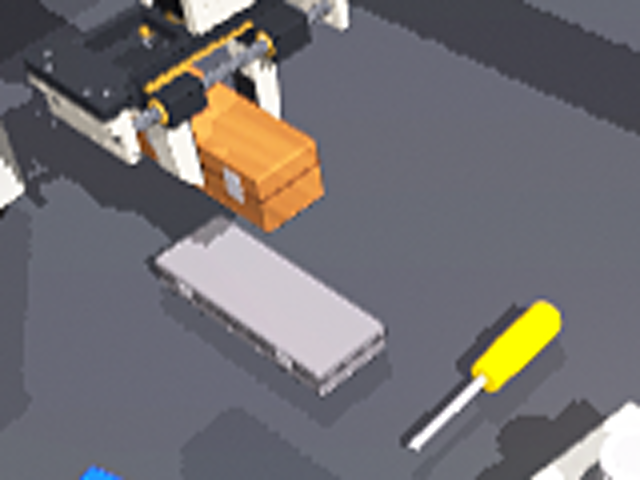

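The short case is held level. Carry it to the short mat.

Emit:
move_arm:
  motion:
    - [0.1, 0, 0, 0, 0, 0]
    - [0.3, 0, 0, 0, 0, 0]
    - [0.6, -0.04, 0, 0, 0, 0]
    - [1, -0.09, 0, 0, 0, 0]

```text
time: 33.38
tool_pos: [0.44, -0.2467, 0.1124]
tool_rot: [-3.142, -0.0, 1.525]
contact_force: [1.5, -0.0, -1.8]
opening: 0.0501
grip_force: 25.0
```

Emit:
move_arm:
  motion:
    - [0.3, 0, 0, 0, 0, 0]
    - [0.65, -0.04, 0, 0, 0, 0]
    - [1, -0.09, 0, 0, 0, 0]

```text
time: 33.75
tool_pos: [0.4353, -0.1459, 0.1126]
tool_rot: [-3.142, -0.0, 1.526]
contact_force: [1.2, -0.5, -2.1]
opening: 0.0497
grip_force: 25.0
```

Emit:
move_arm:
  motion:
    - [0.3, 0, 0, 0, 0, 0]
    - [0.65, -0.04, 0, 0, 0, 0]
    - [1, -0.09, 0, 0, 0, 0]

```text
time: 34.12
tool_pos: [0.4306, -0.0458, 0.1127]
tool_rot: [3.142, -0.0, 1.526]
contact_force: [-0.3, 1.0, -2.5]
opening: 0.0498
grip_force: 25.0
```

Emit:
move_arm:
  motion:
    - [0.3, 0, 0, 0, 0, 0]
    - [0.65, -0.04, 0, 0, 0, 0]
    - [1, -0.09, 0, 0, 0, 0]

```text
time: 34.5
tool_pos: [0.4259, 0.0544, 0.1127]
tool_rot: [3.142, -0.0, 1.526]
contact_force: [0.5, -0.0, -2.0]
opening: 0.0497
grip_force: 25.0
```

Emit:
move_arm:
  motion:
    - [0.3, 0, 0, 0, 0, 0]
    - [0.65, -0.04, 0, 0, 0, 0]
    - [1, -0.09, 0, 0, 0, 0]

```text
time: 34.88
tool_pos: [0.4213, 0.1545, 0.1126]
tool_rot: [-3.141, -0.0, 1.526]
contact_force: [0.6, -0.1, -2.4]
opening: 0.0501
grip_force: 25.0
```

Emit:
move_arm:
  motion:
    - [0.3, 0, 0, 0, 0, 0]
    - [0.65, -0.04, 0, 0, 0, 0]
    - [1, -0.09, 0, 0, 0, 0]

```text
time: 35.25
tool_pos: [0.4166, 0.2546, 0.1126]
tool_rot: [-3.141, 0.0, 1.526]
contact_force: [0.8, 0.2, -0.9]
opening: 0.0499
grip_force: 25.0
```

Emit:
move_arm:
  motion:
    - [0.3, 0, 0, 0, 0, -0.02]
    - [0.6, -0.04, 0, 0, 0, -0.05]
    - [0.9, -0.09, 0, 0, 0, -0.078]
    - [0.9, -0.09, 0, 0, 0, -0.078]
    - [0.9, -0.09, 0, 0, 0, -0.078]
    - [0.9, -0.09, 0, 0, 0, -0.078]

```text
time: 36.0
tool_pos: [0.4129, 0.3426, 0.1126]
tool_rot: [-3.141, 0.0, 1.769]
contact_force: [0.0, 0.3, -2.3]
opening: 0.0496
grip_force: 25.0
```

```bash
python3 - <<'E'
from meas import *
go(.4130,.3430,-.0074,101.4)
for n in('top','scene'):
    c=cam(n); W=cloud(c); X,Y,Z=W[...,0],W[...,1],W[...,2]; im=c['image'].astype(int)
    m=(abs(X-.413)<.1)&(abs(Y-.343)<.12)&(im[...,0]>im[...,2]+50)&(Z>.13); rect(W[big(m)][:,:2],n+' held case')
E
```

```text
t 36.0 pos [0.4129 0.3426 0.1126] yaw 101.36 F [ 0.03  0.32 -2.31] op 0.0496 g 25.0
shift [0.004 0.002 1.2  ] turn [-0.0001  0.0001 -0.0002]
top held case: c=(0.4191,0.3054) 0.0511x0.0494 yaw=-78.8deg n=552
scene held case: c=(0.4243,0.2995) 0.0523x0.0411 yaw=15.3deg n=664
```

Emit:
move_arm:
  motion:
    - [0, 0, 0.2, 0, 0, 0]
    - [0, 0, 0.4, 0, 0, 0]
    - [0, 0, 0.6, 0, 0, 0]
    - [0, 0, 0.8, 0, 0, 0]
    - [0, 0, 0.95, 0, 0, 0]
    - [0, 0, 1, 0, 0, 0]
    - [0, 0, 1, 0, 0, 0]
    - [0, 0, 1, 0, 0, 0]

```text
time: 37.1
tool_pos: [0.4137, 0.3435, 0.0133]
tool_rot: [3.14, -0.0, 1.77]
contact_force: [0.2, 0.4, -1.5]
opening: 0.0498
grip_force: 25.0
```

Emit:
move_arm:
  motion:
    - [0, 0, 0.06, 0, 0, 0]
    - [0, 0, 0.12, 0, 0, 0]
    - [0, 0, 0.16, 0, 0, 0]
    - [0, 0, 0.185, 0, 0, 0]
    - [0, 0, 0.2, 0, 0, 0]
    - [0, 0, 0.2, 0, 0, 0]
    - [0, 0, 0.2, 0, 0, 0]

```text
time: 37.98
tool_pos: [0.4133, 0.3433, -0.0073]
tool_rot: [3.141, -0.0, 1.77]
contact_force: [-0.5, 0.3, -0.5]
opening: 0.0499
grip_force: 25.0
```

```bash
python3 - <<'E'
from h import *
F=[]
for i in range(5):
    F.append(robot.observe()['contact_force']); c=cam('top')
print(np.mean(F,0)); go(.4130,.3430,-.0074,101.4)
save(c,'t10.png',(80,210,200,300),6)
E
```

```text
[-0.2719874  0.1102165 -0.8570479]
t 38.23 pos [ 0.4133  0.3433 -0.0074] yaw 101.42 F [ 0.7   0.37 -0.23] op 0.0501 g 25.0
shift [-0.002 -0.004  0.   ] turn [ 0.0001 -0.      0.0001]
```

View pics/t10.png

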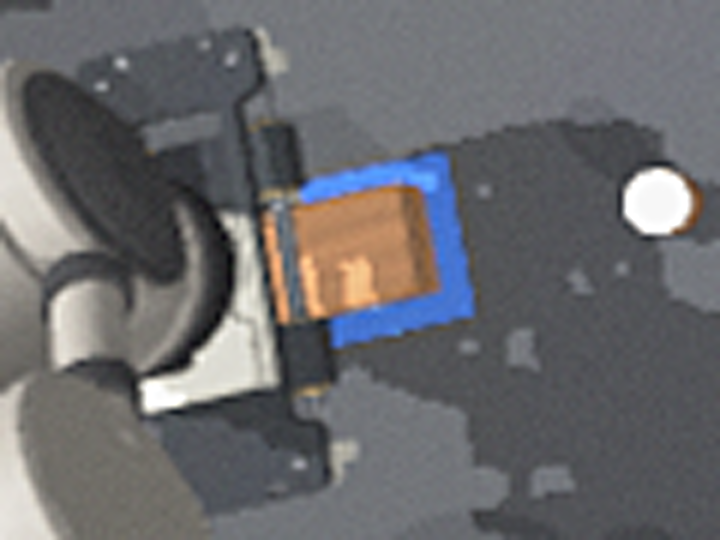

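The case sits centred on the mat and is just touching. Press about 0.7 mm more, then release and rise.

Emit:
move_arm:
  motion:
    - [0, 0, 0.004, 0, 0, 0]
    - [0, 0, 0.007, 0, 0, 0]
    - [0, 0, 0.007, 0, 0, 0]

```text
time: 38.6
tool_pos: [0.4133, 0.3433, -0.0074]
tool_rot: [3.141, -0.0, 1.77]
contact_force: [-1.9, -0.9, 6.5]
opening: 0.0499
grip_force: 25.0
```

Emit:
move_arm:
  motion:
    - [0, 0, 0, 0, 0, 0]
    - [0, 0, 0, 0, 0, 0]
    - [0, 0, 0, 0, 0, 0]
    - [0, 0, 0, 0, 0, 0]
    - [0, 0, 0, 0, 0, 0]
    - [0, 0, -0.2, 0, 0, 0]
    - [0, 0, -0.5, 0, 0, 0]
    - [0, 0, -1, 0, 0, 0]
    - [-0.3, 0, -1, 0, 0, 0.03]
    - [-0.6, 0, -1, 0, 0, 0.077]
    - [-0.9, 0, -1, 0, 0, 0.077]
  fingers: 1

```text
time: 39.98
tool_pos: [0.4311, 0.2542, 0.0921]
tool_rot: [3.141, -0.0, 1.527]
contact_force: [0.4, -0.3, 0.4]
opening: 0.0918
grip_force: 0.0
```

Emit:
move_arm:
  motion:
    - [-0.3, 0, -0.1, 0, 0, 0]
    - [-0.6, 0, -0.2, 0, 0, 0]
    - [-0.95, 0, -0.2, 0, 0, 0]

```text
time: 40.35
tool_pos: [0.4275, 0.1594, 0.1126]
tool_rot: [3.14, -0.0, 1.529]
contact_force: [0.7, -0.5, 0.2]
opening: 0.0918
grip_force: 0.0
```

Emit:
move_arm:
  motion:
    - [-0.3, 0, 0, 0, 0, 0]
    - [-0.6, 0, 0, 0, 0, 0]
    - [-1, 0, 0, 0, 0, 0]

```text
time: 40.72
tool_pos: [0.4227, 0.0594, 0.112]
tool_rot: [3.141, -0.0, 1.529]
contact_force: [0.9, 0.4, 0.1]
opening: 0.0921
grip_force: 0.0
```

Emit:
move_arm:
  motion:
    - [-0.3, 0, 0, 0, 0, 0]
    - [-0.6, 0, 0, 0, 0, 0]
    - [-1, 0.1, 0, 0, 0, 0]

```text
time: 41.1
tool_pos: [0.4281, -0.0408, 0.1121]
tool_rot: [-3.142, -0.0, 1.529]
contact_force: [-0.1, -0.3, 0.7]
opening: 0.0917
grip_force: 0.0
```

Emit:
move_arm:
  motion:
    - [-0.3, 0, 0, 0, 0, 0]
    - [-0.6, 0, 0, 0, 0, 0]
    - [-1, 0.1, 0, 0, 0, 0]
    - [-1, 0.1, 0, 0, 0, 0]
    - [-1, 0.1, 0, 0, 0, 0]

```text
time: 41.72
tool_pos: [0.4338, -0.14, 0.1117]
tool_rot: [-3.141, -0.001, 1.528]
contact_force: [-1.2, 0.3, -0.7]
opening: 0.0916
grip_force: 0.0
```

```bash
python3 - <<'E'
from meas import *
go(.4450,-.3366,.11,87.4)
for n in('top','scene'):
    c=cam(n); W=cloud(c); X,Y,Z=W[...,0],W[...,1],W[...,2]; ok=c['range_z']>0
    m=(abs(X-.445)<.06)&(abs(Y+.337)<.11)&(Z>.014)&(Z<.03)&ok; rect(W[big(m)][:,:2],'long '+n)
    m=(abs(X-.413)<.08)&(abs(Y-.343)<.1)&(Z>.038)&(Z<.06)&ok; rect(W[big(m)][:,:2],'short '+n); print(np.median(Z[m]))
E
```

```text
t 41.73 pos [ 0.4338 -0.14    0.1117] yaw 87.53 F [-1.23  0.32 -0.73] op 0.0916 g 0.0
shift [-1.959  0.196  0.016] turn [-0.0002 -0.0002  0.0007]
long top: c=(0.4388,-0.3923) 0.0647x0.0578 yaw=-1.4deg n=425
short top: c=(0.4109,0.3437) 0.1263x0.0505 yaw=-78.0deg n=942
0.04776692775536884
long scene: c=(0.4461,-0.3364) 0.1712x0.0649 yaw=87.2deg n=1108
short scene: c=(0.4147,0.3432) 0.1268x0.0529 yaw=-78.3deg n=1369
0.04783889960444043
```

Emit:
move_arm:
  motion:
    - [-0.3, 0.03, 0, 0, 0, 0]
    - [-0.6, 0.06, 0, 0, 0, 0]
    - [-0.98, 0.1, 0, 0, 0, 0]

```text
time: 42.2
tool_pos: [0.4403, -0.2383, 0.1121]
tool_rot: [-3.142, -0.0, 1.531]
contact_force: [0.1, -1.0, 0.2]
opening: 0.0916
grip_force: 0.0
```

Emit:
move_arm:
  motion:
    - [-0.3, 0.03, 0, 0, 0, 0]
    - [-0.6, 0.06, 0, 0, 0, 0]
    - [-0.97, 0.09, 0, 0, 0, 0]
    - [-0.97, 0.09, 0.3, 0, 0, 0]
    - [-0.97, 0.09, 0.6, 0, 0, 0]
    - [-0.97, 0.09, 0.6, 0, 0, 0]
    - [-0.97, 0.09, 0.6, 0, 0, 0]

```text
time: 43.08
tool_pos: [0.4457, -0.336, 0.053]
tool_rot: [3.141, 0.001, 1.529]
contact_force: [-0.2, 0.2, -0.6]
opening: 0.0918
grip_force: 0.0
```

```bash
python3 - <<'E'
from h import *
go(.4444,-.336,-.018,87.3); tips(.035,.1)
E
```

```text
t 43.08 pos [ 0.4457 -0.336   0.053 ] yaw 87.62 F [-0.22  0.15 -0.59] op 0.0918 g 0.0
shift [-0.    -0.014  0.71 ] turn [0.0003 0.0003 0.0018]
0.075 3 [ 0.4   -0.344  0.079] [ 0.497 -0.33   0.079]
0.08 13 [ 0.393 -0.339  0.08 ] [ 0.5   -0.324  0.085]
0.085 17 [ 0.392 -0.342  0.085] [ 0.506 -0.324  0.09 ]
0.09 27 [ 0.386 -0.344  0.09 ] [ 0.51  -0.324  0.095]
0.095 30 [ 0.385 -0.348  0.095] [ 0.511 -0.322  0.1  ]
```

Emit:
move_arm:
  motion:
    - [0, -0.01, 0.2, 0, 0, 0.002]
    - [0, -0.01, 0.4, 0, 0, 0.002]
    - [0, -0.01, 0.55, 0, 0, 0.002]
    - [0, -0.01, 0.65, 0, 0, 0.002]
    - [0, -0.01, 0.71, 0, 0, 0.002]
    - [0, -0.01, 0.71, 0, 0, 0.002]
    - [0, -0.01, 0.71, 0, 0, 0.002]

```text
time: 44.0
tool_pos: [0.4442, -0.3364, -0.0186]
tool_rot: [3.141, 0.001, 1.522]
contact_force: [-0.4, -0.5, -0.3]
opening: 0.092
grip_force: 0.0
```

Emit:
move_arm:
  motion:
    - [0, 0, 0, 0, 0, 0]
    - [0, 0, 0, 0, 0, 0]
    - [0, 0, 0, 0, 0, 0]
    - [0, 0, 0, 0, 0, 0]
    - [0, 0, 0, 0, 0, 0]
    - [0, 0, 0, 0, 0, 0]
    - [0, 0, 0, 0, 0, 0]
  fingers: 0.1
  newtons: 35

```text
time: 44.88
tool_pos: [0.4439, -0.3361, -0.019]
tool_rot: [-3.142, 0.0, 1.522]
contact_force: [-0.6, 0.8, 3.0]
opening: 0.0639
grip_force: 35.0
```

Emit:
move_arm:
  motion:
    - [0, 0, -0.1, 0, 0, 0]
    - [0, 0, -0.25, 0, 0, 0]
    - [0, 0, -0.5, 0, 0, 0]
    - [0, 0, -0.75, 0, 0, 0]
    - [0, 0, -0.9, 0, 0, 0]
    - [0, 0, -0.9, 0, 0, 0]
    - [0, 0, -0.9, 0, 0, 0]

```text
time: 45.75
tool_pos: [0.4435, -0.3356, 0.0702]
tool_rot: [-3.14, -0.001, 1.522]
contact_force: [0.1, 1.0, -4.2]
opening: 0.0635
grip_force: 35.0
```

```bash
python3 - <<'E'
from meas import *
go(.6445,-.2230,.072,100)
c=cam('scene'); W=cloud(c); X,Y,Z=W[...,0],W[...,1],W[...,2]
p=robot.observe()['tool_pos']; im=c['image'].astype(int)
save(c,'s11.png',(120,40,280,160),4)
E
```

```text
t 45.75 pos [ 0.4435 -0.3356  0.0702] yaw 87.2 F [ 0.08  1.01 -4.22] op 0.0635 g 35.0
shift [ 1.223  1.953 -0.019] turn [-0.0003 -0.0003 -0.0711]
```

View pics/s11.png

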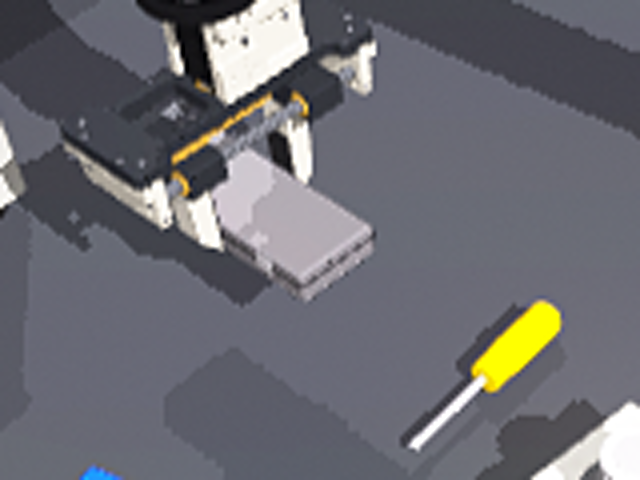

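The long case is held level. Carry it to the long mat.

Emit:
move_arm:
  motion:
    - [0.1, 0.1, 0, 0, 0, 0]
    - [0.25, 0.3, 0, 0, 0, 0]
    - [0.45, 0.6, 0, 0, 0, 0]
    - [0.65, 0.95, 0, 0, 0, 0]

```text
time: 46.3
tool_pos: [0.543, -0.2743, 0.0703]
tool_rot: [-3.141, -0.001, 1.522]
contact_force: [0.3, -1.4, -3.6]
opening: 0.0635
grip_force: 35.0
```

Emit:
move_arm:
  motion:
    - [0.2, 0.3, 0, 0, 0, -0.02]
    - [0.4, 0.6, 0, 0, 0, -0.05]
    - [0.57, 1, 0, 0, 0, -0.071]
    - [0.57, 1, 0, 0, 0, -0.071]
    - [0.57, 1, 0.2, 0, 0, -0.071]
    - [0.57, 1, 0.4, 0, 0, -0.071]
    - [0.57, 1, 0.6, 0, 0, -0.071]
    - [0.57, 1, 0.7, 0, 0, -0.071]
    - [0.57, 1, 0.7, 0, 0, -0.071]
    - [0.57, 1, 0.7, 0, 0, -0.071]

```text
time: 47.55
tool_pos: [0.6452, -0.224, 0.0018]
tool_rot: [3.14, 0.001, 1.745]
contact_force: [-0.1, -0.8, -3.1]
opening: 0.0638
grip_force: 35.0
```

```bash
python3 - <<'E'
from h import *
go(.6445,-.2230,-.015,100)
E
```

```text
t 47.55 pos [ 0.6452 -0.224   0.0018] yaw 99.98 F [-0.07 -0.83 -3.15] op 0.0638 g 35.0
shift [ 0.011 -0.006  0.168] turn [ 0.0004  0.0003 -0.0001]
```

Emit:
move_arm:
  motion:
    - [0.005, 0, 0.05, 0, 0, 0]
    - [0.005, 0, 0.1, 0, 0, 0]
    - [0.005, 0, 0.14, 0, 0, 0]
    - [0.005, 0, 0.16, 0, 0, 0]
    - [0.005, 0, 0.168, 0, 0, 0]
    - [0.005, 0, 0.168, 0, 0, 0]
    - [0.005, 0, 0.168, 0, 0, 0]

```text
time: 48.42
tool_pos: [0.6443, -0.2231, -0.0149]
tool_rot: [-3.141, -0.0, 1.745]
contact_force: [-5.4, 2.5, 6.0]
opening: 0.0637
grip_force: 35.0
```

```bash
python3 - <<'E'
from h import *
F=[]
for i in range(5):
    F.append(robot.observe()['contact_force']); c=cam('scene')
print(np.mean(F,0)); go(.6445,-.2230,-.015,100)
save(c,'s12.png',(100,130,260,250),4)
E
```

```text
[-4.74370583  1.93699573  5.26128875]
t 48.67 pos [ 0.6443 -0.2231 -0.0149] yaw 99.99 F [-5.25  1.67  4.32] op 0.064 g 35.0
shift [0.001 0.002 0.001] turn [-0.0001  0.     -0.0001]
```

View pics/s12.png

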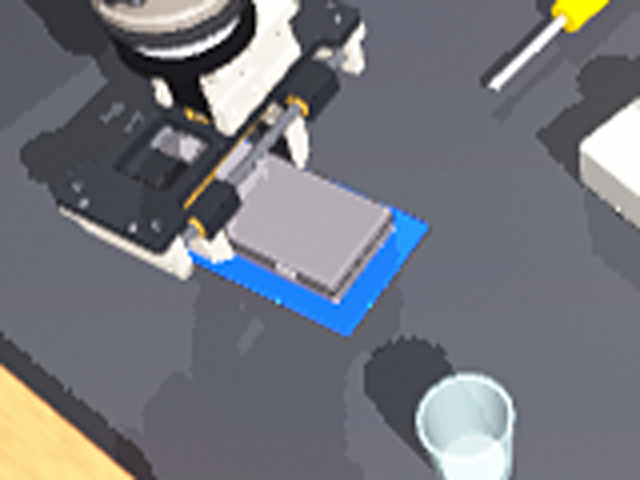

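The case is down on the mat with margin all round, judging by the visible end at (340,300). Release, rise and check.

Emit:
move_arm:
  motion:
    - [0, 0, 0, 0, 0, 0]
    - [0, 0, 0, 0, 0, 0]
    - [0, 0, 0, 0, 0, 0]
    - [0, 0, 0, 0, 0, 0]
    - [0, 0, 0, 0, 0, 0]
    - [0, 0, -0.2, 0, 0, 0]
    - [0, 0, -0.5, 0, 0, 0]
    - [0, 0, -1, 0, 0, 0]
    - [0, -0.3, -1, 0, 0, 0]
    - [0, -0.6, -1, 0, 0, 0]
    - [0, -1, -1, 0, 0, 0]
  fingers: 1

```text
time: 50.05
tool_pos: [0.546, -0.2409, 0.0859]
tool_rot: [3.139, 0.002, 1.746]
contact_force: [0.7, -0.4, 0.1]
opening: 0.0916
grip_force: 0.0
```

Emit:
move_arm:
  motion:
    - [0, -0.3, -0.3, 0, 0, 0]
    - [0, -0.6, -0.6, 0, 0, 0]
    - [-0.3, -1, -1, 0, 0, 0]
    - [-0.6, -1, -1, 0, 0, 0]
    - [-0.9, -1, -1, 0, 0, 0]
    - [-0.9, -1, -1, 0, 0, 0]
    - [-0.9, -1, -1, 0, 0, 0]

```text
time: 50.92
tool_pos: [0.4631, -0.346, 0.1848]
tool_rot: [3.141, 0.0, 1.745]
contact_force: [-0.5, 0.4, -0.9]
opening: 0.0916
grip_force: 0.0
```

```bash
python3 - <<'E'
from meas import *
go(.4,-.3,.2,100)
for n in('top','scene'):
    c=cam(n); W=cloud(c); X,Y,Z=W[...,0],W[...,1],W[...,2]; ok=c['range_z']>0
    for nm,x,y,lo,hi,r in(('long',.6445,-.223,.022,.034,.11),('short',.413,.343,.042,.055,.1),('full',.448,-.014,.082,.098,.05),('empty',.673,.215,.036,.052,.05)):
        m=(abs(X-x)<r)&(abs(Y-y)<r)&(Z>lo)&(Z<hi)&ok
        if m.sum()>20: rect(W[big(m)][:,:2],n+' '+nm); print('  z',np.median(Z[m]))
    save(c,n+'13.png',k=1.5)
E
```

```text
t 50.92 pos [ 0.4631 -0.346   0.1848] yaw 99.98 F [-0.48  0.42 -0.9 ] op 0.0916 g 0.0
shift [ 0.562 -0.542 -0.152] turn [ 0.0001  0.     -0.0001]
top long: c=(0.6422,-0.2234) 0.1704x0.0659 yaw=-80.1deg n=1380
  z 0.027314062536430983
top short: c=(0.4109,0.3441) 0.1267x0.0505 yaw=-78.1deg n=930
  z 0.047948430093882166
top full: c=(0.4456,-0.0142) 0.0453x0.0431 yaw=-1.4deg n=264
  z 0.08946553032064375
top empty: c=(0.6715,0.2145) 0.0442x0.0438 yaw=83.1deg n=221
  z 0.0439697866712343
scene long: c=(0.6466,-0.2240) 0.1702x0.0649 yaw=-80.0deg n=1540
  z 0.028845413346730853
scene short: c=(0.4151,0.3431) 0.1268x0.0515 yaw=-78.8deg n=1283
  z 0.04794266867207475
scene full: c=(0.4493,-0.0157) 0.0456x0.0449 yaw=57.8deg n=268
  z 0.09048826665202808
scene empty: c=(0.6745,0.2130) 0.0458x0.0433 yaw=34.2deg n=446
  z 0.044394017644418804
```

View pics/scene13.png

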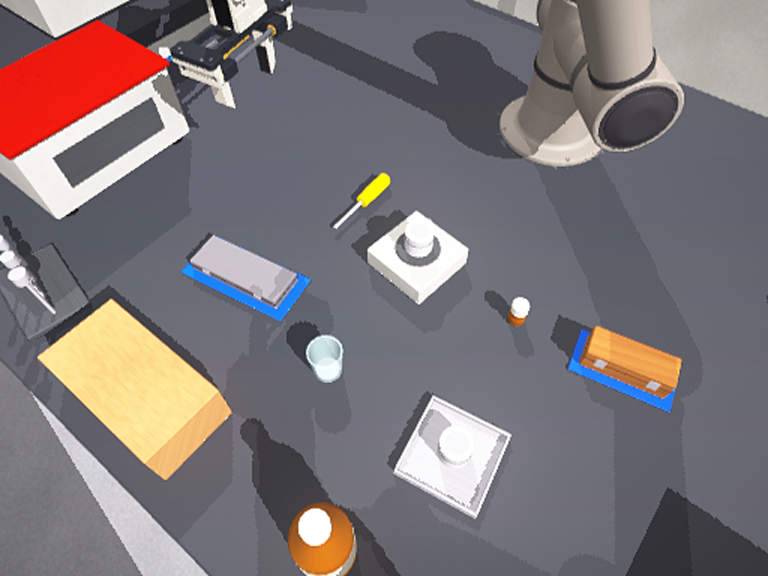

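Everything is in place: long case at (245,270), short case at (632,362), full tin at (418,240), empty tin at (456,445). The beaker and vial haven't moved, and the gripper is clear.

```bash
python3 -c "
from cell import robot
print(robot.hand_in())"
```

```text
the job is handed in; nothing more can be done
None
```

The job is handed in at about 51 s: the full tin is on the warmer plate, the empty tin is in the wash tray, each case lies flat on its own mat, and the beaker and vial are where they stood; no verdict came back.

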